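# Cramp a panel against a hidden stop and run its joint groove

### The arm

A 7-joint arm with a two-finger parallel gripper is mounted at the origin on the work surface. World frame = base frame: x ahead of the robot, y to its left, z up, the work surface at z = 0. Lengths are in m, angles in rad, forces in N, time in s.
With the tool pointing down it reaches from about 0.4 to 0.925 m from the base axis. Payload 5.6 kg.
Tool frame: the origin (TCP) lies on the centre line of the jaws, within the pads' length; the fingertips stand 14 mm ahead of it and the grasp point (between the pads) lies 5 mm behind it (ctrl.tips_ahead is the distance from the TCP to the fingertips, in m); z points along the fingers, y is the line along which they close (so a half turn about z gives the same grasp; the last joint's range is limited). The gripper opens to 85 mm and grips with 20 to 120 N. Pads are 22 mm wide; open, the fingers measure 114 mm over their backs; the gripper's body (76 mm by 85 mm) begins 54 mm behind the grasp point. The pads swing forward as they close: fully open they stand 13 mm farther back than shut.
Start: joints at [1.186, 0.468, -0.012, 1.603, 0.006, 1.071, -0.056], TCP at [0.218, -0.612, 0.209] pointing down, gripper open.
Joint ranges: [-2.53, 2.53], [-0.31, 2.02], [-1.57, 1.55], [0.28, 2.44], [-1.29, 4.43], [0.15, 1.84], [-2.92, 2.92]. Speed limits (rad/s): [2.57, 2.57, 3.14, 3.14, 3.14, 3.14, 3.14].

### API

Orientations are given as a unit quaternion [x, y, z, w].
In Python, from station import sense, optics, ctrl gives the robot as it stands.
- The arm moves only by the tool apply_moves, never from a script. Its argument "deltas" is text: rows parted by semicolons, each of 4 numbers parted by spaces: the shift along the world's x, y, z in m, then the turn about the world's z in degrees. In form: tx ty tz yaw; .... A call has 1 to 10 rows; each row shifts and turns the commanded pose from where the row before left it; what a row does not reach is not made up. A row lasts 1/12 s, in which the tool goes at most 41.7 mm and 7.16 degrees, less where a joint would pass 70% of its speed; a pose out of reach is approached as far as the arm can. A call with a gripper value outside its range is refused whole. "hand" is the opening, from 0 (shut) to 1 (fully open), set as the call begins (left out, the last holds). The fingers move at their own pace and stop on an object; "grip_force" is the grip in N (left out, the last holds). Time passes only in rows, so rows that do not move let the fingers close. It gives the time, the measured TCP pose, the force, the opening and the grip force at its end, in the units of the state.
- sense(): the state, without advancing time (a new reading comes with each control period).
- optics.camera(name): name is "scene" or "top" or "wrist"; returns the picture (384x512x3 uint8, red, green, blue); there is no depth.
- optics.camera_params(name): a dict with "vfov" (degrees; the focal length in pixels is half the picture's height over the tangent of half this angle, whatever the lens; pixels are square), "cx", "cy" (the principal point, pixels), "world_from_camera" (4x4, takes a point from camera to world coordinates). Camera axes: x right, y down, z forward; pixel columns grow to the right and rows downward; lengths in m; the calibration is good to about 2 mm. A picture is of the moment at which its call begins: read the wrist's pose just before it. camera_params takes no time and is no camera call; for the wrist camera it gives the pose at the moment of the call.
- ctrl.hand_in(): hands the job in; it is judged then, once.
The state is a dict: "time": time; "joint_pos": joint angles; "joint_velocities": joint speeds; "joint_torque": joint torques, N m; "ee_pos": TCP position; "tcp_rot": TCP orientation; "force": force on the tool from outside, world axes, zero at the start; "ft_torque": the same for the moment, N m; "finger_gap": finger opening in m; "gripper_force": force on a finger pad.
Only numpy, scipy, OpenCV 4.12 (cv2) and the standard library are available. Lean on these libraries where they do the work, as an engineer would, in place of code of your own. Each camera call takes 0.05 s, during which the arm holds its last target. There are 200 camera calls.

### The job

Slide the cramp along the jig so that it pushes the wooden panel in under the hood until you feel the panel come up hard against the stop hidden there, and leave the cramp with its spring shoe pressed about half-way in (never squashed fully in). With the panel held like that, take the awl from its rest and draw its point slowly (a few centimetres a second) along the floor of the panel's groove from near the cramp end to just short of the hood. Lay the awl back in its rest and leave the other things on the bench alone.

Things in the scene. Friction and masses are not known exactly. Their poses are not given: they have to be found in the camera images.
- jig: Fixed plywood jig, base plate 100 (x) by 431 (y) by 12 mm. Origin: underside, on the channel's centre line; y along the channel to the hood. Channel 63 mm wide; rail at -x 12 mm and fence at +x 36 mm above the plate, both 12 mm thick. Hood over the channel from y = 100 to 176 mm, 44 mm above the plate. In it a fixed steel stop, unseen, its face 20 to 55 mm in from the mouth, never the same.
- cramp (a joint): Cramp carriage's position along jig +y, m, 0 to 0.165, growing towards the hood; starts at 0 to 0.025. Stiff (12 N of dry friction); stays where it is left, also against the spring of its shoe. At 0 the shoe's free face is at jig y = -185 mm.
- cramp_grip (a point): Where to grip the cramp: on the axis of its upright wooden handle, 62 mm above the bench. Handle 34 mm (jig x) by 24 mm (jig y, the way to pinch it), from 34 to 78 mm above the bench; the carriage under it is 58 by 36 mm. Moves with the cramp, 40 mm behind the shoe's free face. Axes as the jig's.
- shoe (a joint): How far the cramp's aluminium spring shoe is pressed in, m: 0 free, 0.012 fully in. Spring 1 N per mm (half-way is 6 N, besides the carriage's 12 N). Pushing the loose panel along takes only about 1 N (1 mm), so the shoe goes in further only once the panel is against the stop.
- panel: Loose pale wooden panel 60 (x) by 200 (y) by 24 mm, 0.14 kg, lying on the jig's plate in the channel between shoe and hood. Origin: centre of its underside; y along it to the hood. A groove 8 mm wide, 3 mm deep (floor 21 mm above the underside) runs its whole length at x = 0. Draw the awl from y = -70 mm to y = +20 mm: always clear of the hood when the panel is against the stop.
- awl: Loose awl, 0.07 kg. Wooden handle 16 by 16 by 90 mm; origin: the handle's centre, on the axis; x from point to butt. Steel 5 mm thick, narrowing to 3 mm, reaches 115 mm to -x. Starts level on its rest, axis 45 mm above the bench. Held level it cannot reach the groove for fence and hood: tilt the hand about 40 degrees so that the point slopes down, handle over the fence or slanting to the hood.
- awl_tip (a point): Centre of the awl's round 3 mm point, at (-115, 0, 0) mm in the awl's frame. On the groove floor it is 22.5 mm above the panel's underside.
- rest: Fixed dark wooden awl rest, foot 140 by 70 by 10 mm, two forks 8 mm thick, 44 mm wide, 54 mm high. Origin on the bench under the lying handle's middle; x along the awl (point to -x, towards the robot). Fork at x = +34 mm: slot 22 mm wide, floor at 37 mm, carries the handle; fork at x = -66 mm: slot 16 mm wide, floor at 42.5 mm, carries the steel. Grip the handle between them.
- mallet: Bystander: round wooden carver's mallet standing on its head, 86 mm wide, 217 mm high. Origin: centre of its underside.
- gouge: Bystander: gouge with a pale wooden handle, lying, about 235 mm long, 25 mm thick. Origin at the butt, on the bench; x towards the blade.
- chisel: Bystander: chisel with a dark wooden handle, lying, about 215 mm long, 25 mm thick. Origin at the butt, on the bench; x towards the blade.
- sanding_block: Bystander: cork sanding block 100 by 60 by 28 mm. Origin: centre of its underside.
- glue: Bystander: white glue bottle 60 mm wide, 150 mm high. Origin: centre of its underside.
- rosette: Bystander: turned wooden rosette, 72 mm wide, 20 mm high. Origin: centre of its underside.
- offcut: Bystander: wooden offcut 120 by 45 by 30 mm. Origin: centre of its underside.
Not all that is in view belongs to the job. Of the things like the panel, leave any that is blue or orange; of the rest the larger one is meant.

How it is judged:
By the outcome, as a careful person would: the job done as asked, in the order asked, and still so for the second after the job is handed in, with the robot touching nothing.
It also fails if it takes over 72 s, if anything falls off the work surface, if the arm or the gripper's body presses on something with over 40 N, if the wrist force passes 120 N, or if a joint passes its speed limit or range.

## Working session

There is one attempt and no reset: what is moved stays moved. The work goes in short steps, Python scripts to look and compute and a tool call to move; the robot and the scene stay as the last step left them, time stands still between calls to the robot, and variables do not carry over. Pictures are saved under pics/ and viewed, at most 10 in all, crops included, and the job is handed in when it is done.

Besides the shell and the picture viewer there is one more tool, called after "Call:" as name(argument=value, ...), one argument or row to a line, values as JSON. apply_moves: Moves the arm, as the interface text tells. Its arguments: {"type":"object","properties":{"deltas":{"type":"string"},"hand":{"type":"number"},"grip_force":{"type":"number"}},"required":["deltas"]}

```bash
mkdir -p pics; ls
python3 - <<'E'
from station import sense, optics, ctrl
import cv2, numpy as np, pickle
s=sense(); print(s, ctrl.tips_ahead)
d={}
for n in("scene","top"):
    im=optics.camera(n); p=optics.camera_params(n); d[n]=(im,p); print(n,p)
    cv2.imwrite(f"pics/{n}0.png",cv2.resize(im[:,:,::-1],(800,600),interpolation=cv2.INTER_CUBIC))
pickle.dump(d,open("d0.pkl","wb"))
E
```

```text
pics
{'time': 0.0, 'joint_pos': array([ 1.18601122,  0.46838224, -0.01163187,  1.60365181,  0.00601702,
        1.07141267, -0.05628565]), 'joint_velocities': array([ 4.59731177e-05,  6.13389401e-04,  2.83727942e-04, -7.45266167e-04,
       -1.49523572e-03,  9.51738610e-05,  5.77252719e-04]), 'joint_torque': array([ 4.34311014e-04, -5.32377863e+01,  2.12123303e-02, -2.51298273e+01,
        1.13531106e-02,  7.74004846e-03,  5.38944377e-06]), 'ee_pos': array([ 0.21759712, -0.61184017,  0.20802344]), 'tcp_rot': array([ 9.85434270e-01,  1.70054319e-01, -2.17495507e-04, -8.83345058e-04]), 'force': array([ 0.31346186, -0.2232204 ,  0.30983577]), 'ft_torque': array([0.03716008, 0.00335373, 0.0184335 ]), 'gripper_force': 0.0, 'finger_gap': 0.08536031065843341} 0.014
scene {'vfov': 50.911564329200274, 'cx': 256.0727028840974, 'cy': 196.8766221161208, 'world_from_camera': array([[ 0.85256392,  0.39447829, -0.34281429,  1.02192884],
       [ 0.52252756, -0.65593505,  0.54471476, -0.73619232],
       [-0.00998576, -0.64353406, -0.76535233,  1.14097111],
       [ 0.        ,  0.        ,  0.        ,  1.        ]])}
top {'vfov': 43.74558140284742, 'cx': 255.81566745633094, 'cy': 192.7201236776575, 'world_from_camera': array([[-0.01006838, -0.99757855,  0.06881614,  0.4240448 ],
       [-0.99994293,  0.01029026,  0.00287045,  0.02121978],
       [-0.00357163, -0.06878331, -0.99762523,  1.50562152],
       [ 0.        ,  0.        ,  0.        ,  1.        ]])}
```

View pics/scene0.png

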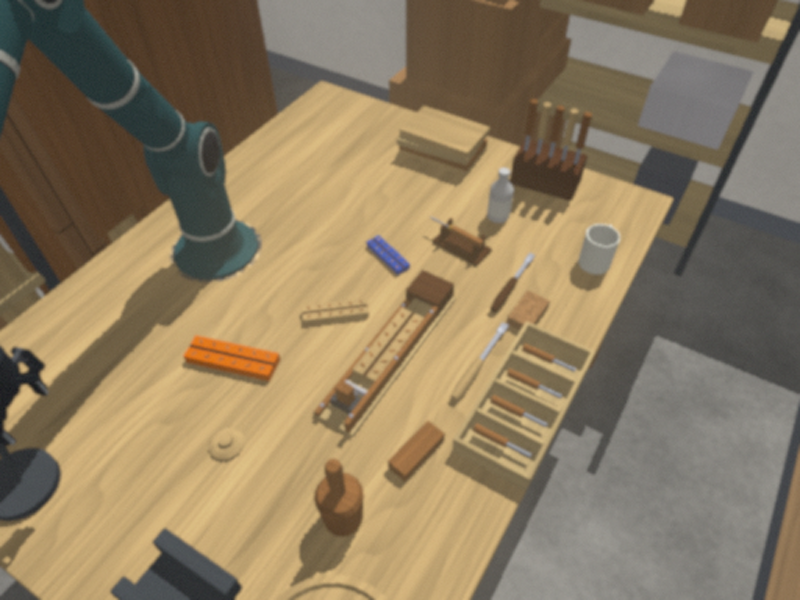

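View pics/top0.png

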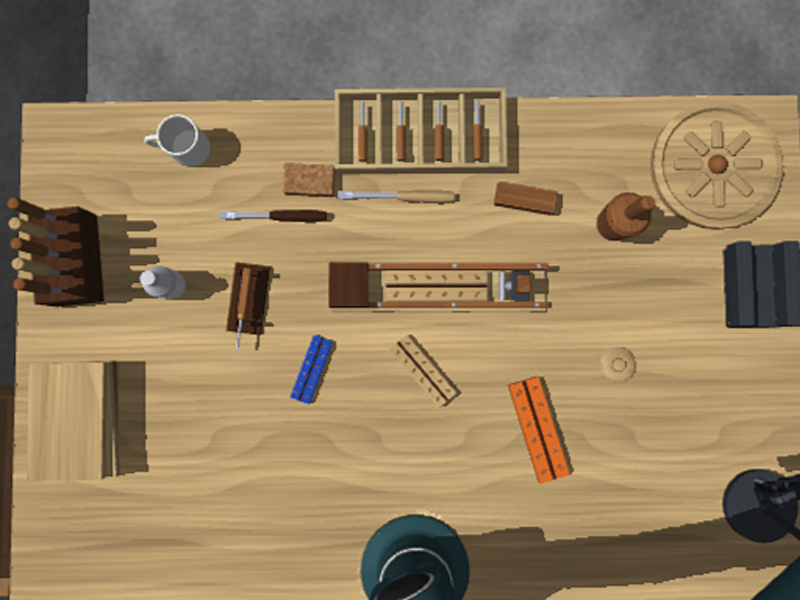

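```bash
cat > h.py <<'E'
import numpy as np, cv2
def ray(p,uv):
    f=192/np.tan(np.radians(p['vfov'])/2); T=np.array(p['world_from_camera'])
    return T[:3,3], T[:3,:3]@np.array([(uv[0]-p['cx'])/f,(uv[1]-p['cy'])/f,1.])
def onz(p,uv,z):
    o,d=ray(p,uv); return o+d*(z-o[2])/d[2]
def proj(p,P):
    f=192/np.tan(np.radians(p['vfov'])/2); T=np.array(p['world_from_camera'])
    c=T[:3,:3].T@(np.asarray(P)-T[:3,3]); return f*c[:2]/c[2]+[p['cx'],p['cy']]
E
python3 - <<'E'
import pickle,cv2,numpy as np
d=pickle.load(open('d0.pkl','rb')); im=d['top'][0][:,:,::-1]
a=cv2.resize(im[160:205,205:365],None,fx=5,fy=5,interpolation=cv2.INTER_CUBIC)
b=cv2.resize(im[160:230,135:185],None,fx=5,fy=5,interpolation=cv2.INTER_CUBIC)
o=np.zeros((225+350,800,3),np.uint8); o[:225,:800]=a; o[225:,:250]=b
cv2.imwrite('pics/crop1.png',o)
E
```

```text
(no output)
```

View pics/crop1.png

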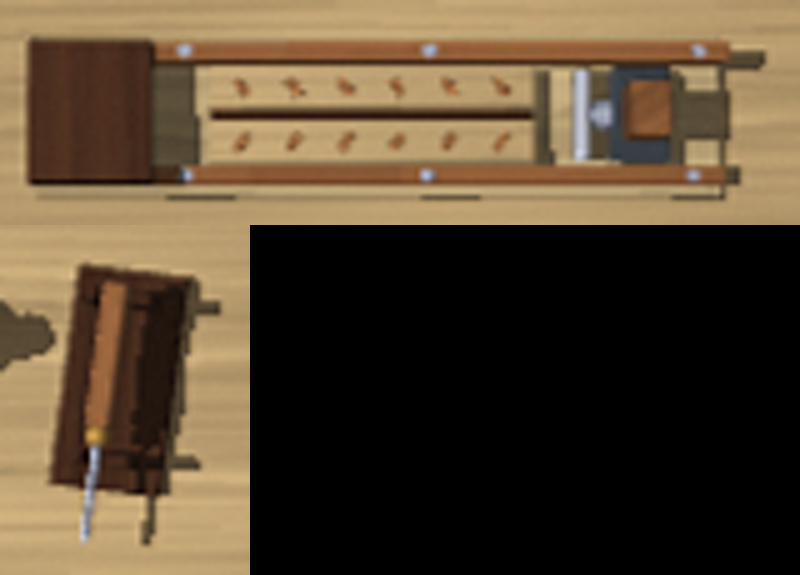

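Run:
```python
import pickle,numpy as np
from h import *
np.set_printoptions(precision=4,suppress=True)
p=pickle.load(open('d0.pkl','rb'))['top'][1]
def q(n,x,y,z,b=0):
    uv=((x+.5)/5-.5+(205,135)[b],((y-225*b)+.5)/5-.5+160); print(n,onz(p,uv,z))
for n,x,y,z in [('hoodTL',29,38,.056),('hoodTR',152,38,.056),('hoodBR',152,183,.056),('hoodBL',29,183,.056),
 ('fence far end top',728,42,.048),('fence inner',728,62,.048),('rail in',722,168,.024),('rail out',722,184,.024),('groove L',212,114,.033),('groove R',532,114,.033),('panel R',535,114,.036),('panel topedge',400,66,.036),('panel bottomedge',400,166,.036),
 ('shoe face',572,114,.03),('handle TL',626,80,.078),('handle BR',672,138,.078)]: q(n,x,y,z)
for n,x,y,z in [('butt',115,283,.05),('handle front/ferrule',95,438,.045),('tip',83,541,.045),
 ('footBL',50,484,.01),('footBR',168,494,.01),('foot/forkTL',80,264,.01),('TR',200,277,.01)]: q(n,x,y,z,1)
```

```text
hoodTL [0.6035 0.1631 0.056 ]
hoodTR [0.6027 0.0881 0.056 ]
hoodBR [0.5141 0.0887 0.056 ]
hoodBL [0.5149 0.1634 0.056 ]
fence far end top [ 0.5975 -0.2645  0.048 ]
fence inner [ 0.5852 -0.2642  0.048 ]
rail in [ 0.5218 -0.2636  0.024 ]
rail out [ 0.5118 -0.2634  0.024 ]
groove L [0.5579 0.0524 0.033 ]
groove R [ 0.5558 -0.1454  0.033 ]
panel R [ 0.5555 -0.1469  0.036 ]
panel topedge [ 0.5862 -0.0641  0.036 ]
panel bottomedge [ 0.5243 -0.0632  0.036 ]
shoe face [ 0.5558 -0.1705  0.03  ]
handle TL [ 0.5717 -0.197   0.078 ]
handle BR [ 0.5365 -0.2238  0.078 ]
butt [0.5936 0.3255 0.05  ]
handle front/ferrule [0.499  0.3384 0.045 ]
tip [0.4361 0.3455 0.045 ]
footBL [0.4722 0.3741 0.01  ]
footBR [0.4652 0.3002 0.01  ]
foot/forkTL [0.6105 0.356  0.01  ]
TR [0.6015 0.2804 0.01  ]
```

Call:
apply_moves(
  deltas="0.012 0.026 0 -2; 0.012 0.026 0 -2; 0.012 0.026 0 -2; 0.012 0.026 0 -2; 0.012 0.026 0 -2; 0.012 0.026 0 -2; 0.012 0.026 0 -2; 0.012 0.026 0 -2; 0.012 0.026 0 -2; 0.012 0.026 0 -2",
  hand=1,
  grip_force=80,
)

```text
time: 0.93
ee_pos: [0.338, -0.3509, 0.2088]
tcp_rot: [1.0, -0.005, -0.0, -0.0]
force: [1.1, 0.9, 1.4]
finger_gap: 0.0854
gripper_force: 0.0
```

Call:
apply_moves(
  deltas="0.027 0.018 0 0; 0.027 0.018 0 0; 0.027 0.018 0 0; 0.027 0.018 0 0; 0.027 0.018 0 0; 0.027 0.018 0 0; 0.027 0.018 0 0; 0.027 0.015 -0.01 0; 0 0 0 0",
)

```text
time: 1.68
ee_pos: [0.5579, -0.2055, 0.1972]
tcp_rot: [1.0, 0.0, 0.0, -0.002]
force: [-0.4, 1.5, -0.8]
finger_gap: 0.0853
gripper_force: 0.0
```

Run:
```python
from station import optics
import cv2,pickle
from h import *
p=optics.camera_params("wrist"); im=optics.camera("wrist"); pickle.dump((im,p),open('w1.pkl','wb'))
print(p['vfov'],p['world_from_camera'])
for x in (-.017,.017):
  for y in (-.012,.012): print(proj(p,[.5541+x,-.2104+y,.078]))
for P in [(.5875,.088,.048),(.527,.088,.024)]: print(proj(p,P))
cv2.imwrite('pics/w1.png',im[:,:,::-1])
```

```text
62.773930700663776 [[ 3.48979831e-04 -9.64180223e-01 -2.65247764e-01  6.24566011e-01]
 [-9.99993199e-01 -1.31032445e-03  3.44738613e-03 -2.05179596e-01]
 [-3.67146216e-03  2.65244757e-01 -9.64174123e-01  3.63305251e-01]
 [ 0.00000000e+00  0.00000000e+00  0.00000000e+00  1.00000000e+00]]
[276.477113   203.37943504]
[251.15250428 203.3437179 ]
[277.09015494 167.992326  ]
[250.97589042 167.96561618]
[-34.66737082 145.96304685]
[ -2.29825052 197.49825431]
```

View pics/w1.png

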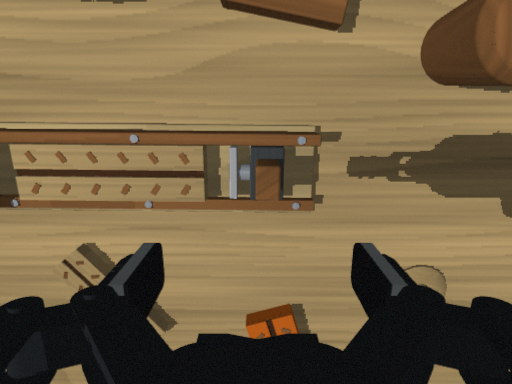

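Call:
apply_moves(
  deltas="-0.002 -0.004 -0.025 -0.6; -0.002 -0.0035 -0.025 0; 0 0 -0.025 0; 0 0 -0.025 0; 0 0 -0.02 0; 0 0 -0.012 0; 0 0 -0.008 0; 0 0 0 0",
)

```text
time: 2.4
ee_pos: [0.5485, -0.2193, 0.0577]
tcp_rot: [1.0, -0.009, -0.001, -0.0]
force: [-0.5, 0.2, -0.6]
finger_gap: 0.0858
gripper_force: 0.0
```

Call:
apply_moves(
  deltas="0 0 0 0; 0 0 0 0; 0 0 0 0; 0 0 0 0; 0 0 0 0; 0 0 0 0; 0 0 0 0; 0 0 0 0",
  hand=0,
)

```text
time: 3.07
ee_pos: [0.5499, -0.2189, 0.0591]
tcp_rot: [1.0, -0.009, 0.0, 0.0]
force: [-0.1, -0.6, -0.6]
finger_gap: 0.0004
gripper_force: 0.0
```

Run:
```python
from station import optics,sense
import cv2,pickle,numpy as np
s=sense();print(s['ee_pos'],s['finger_gap'],s['force'])
a=optics.camera("scene");b=optics.camera("wrist");t=optics.camera("top")
o=np.zeros((600,800,3),np.uint8)
o[:300,:400]=cv2.resize(b,(400,300)); o[:300,400:]=cv2.resize(a[180:290,190:336],(400,300),interpolation=cv2.INTER_CUBIC)
o[300:]=cv2.resize(t[150:225,200:400],(800,300),interpolation=cv2.INTER_CUBIC)
cv2.imwrite('pics/w2.png',o[:,:,::-1])
```

```text
[ 0.54986776 -0.2189042   0.05908164] 0.0004366999379106352 [-0.06009015 -0.59064012 -0.57472445]
```

View pics/w2.png

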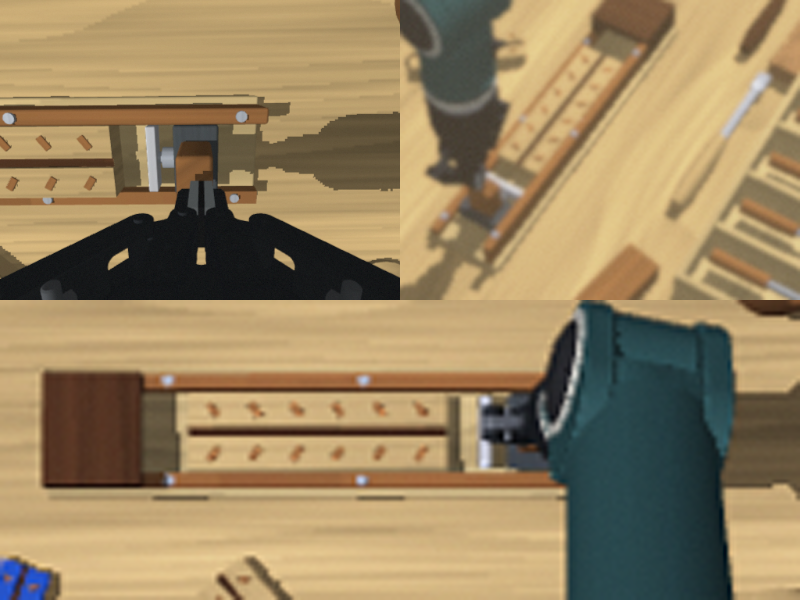

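Run:
```python
from station import optics,sense
from h import *
s=sense(); p=optics.camera_params("wrist"); t=optics.camera_params("top"); e=s['ee_pos']
print(e, s['tcp_rot'], p['world_from_camera'])
for dz in(-.014,0,.05): print(dz,proj(p,e+[0,0,dz]),proj(t,e+[0,0,dz]))
c=lambda x,y:(x*1.28,y*1.28)
print(onz(p,c(203,180),.045), 'handle far top edge', onz(p,c(182,155),.078),onz(p,c(212,155),.078))
print(onz(p,c(182,142),.078),onz(p,c(212,142),.078))
print('fence outer', onz(p,c(200,108),.048),'top', onz(t,(200+700/4,150+75/4),.048))
print('tips top', onz(t,(200+505/4,150+(412-300)/4),.06))
```

```text
[ 0.54981214 -0.21891263  0.05897831] [ 9.99960358e-01 -8.90389853e-03 -5.35327328e-05 -4.75813123e-07] [[-1.79912225e-02 -9.63804176e-01 -2.66003435e-01  6.16632378e-01]
 [-9.99838127e-01  1.73926930e-02  4.60580561e-03 -2.19195530e-01]
 [ 1.87421397e-04  2.66043240e-01 -9.63961078e-01  2.25066930e-01]
 [ 0.00000000e+00  0.00000000e+00  0.00000000e+00  1.00000000e+00]]
-0.014 [258.6881796  221.34556614] [335.4881317  183.75431185]
0 [258.80330822 229.99322875] [336.23845609 183.35065066]
0.05 [259.41009126 275.57055555] [339.0402844 181.8433168]
[ 0.54390993 -0.21951977  0.045     ] handle far top edge [ 0.574153   -0.20664706  0.078     ] [ 0.57381584 -0.22532811  0.078     ]
[ 0.58245686 -0.20696698  0.078     ] [ 0.58212476 -0.22537837  0.078     ]
fence outer [ 0.60008761 -0.21824552  0.048     ] top [ 0.59441231 -0.34034717  0.048     ]
tips top [ 0.56633295 -0.18880391  0.06      ]
```

Run:
```python
from station import optics
import cv2,numpy as np
b=optics.camera("wrist"); s=optics.camera("scene")
o=np.zeros((600,800,3),np.uint8)
o[:,:460]=cv2.resize(b[140:290,190:305],(460,600),interpolation=cv2.INTER_CUBIC)
o[:340,460:]=cv2.resize(s[215:275,190:250],(340,340),interpolation=cv2.INTER_CUBIC)
cv2.imwrite('pics/w3.png',o[:,:,::-1])
```

```text
(no output)
```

View pics/w3.png

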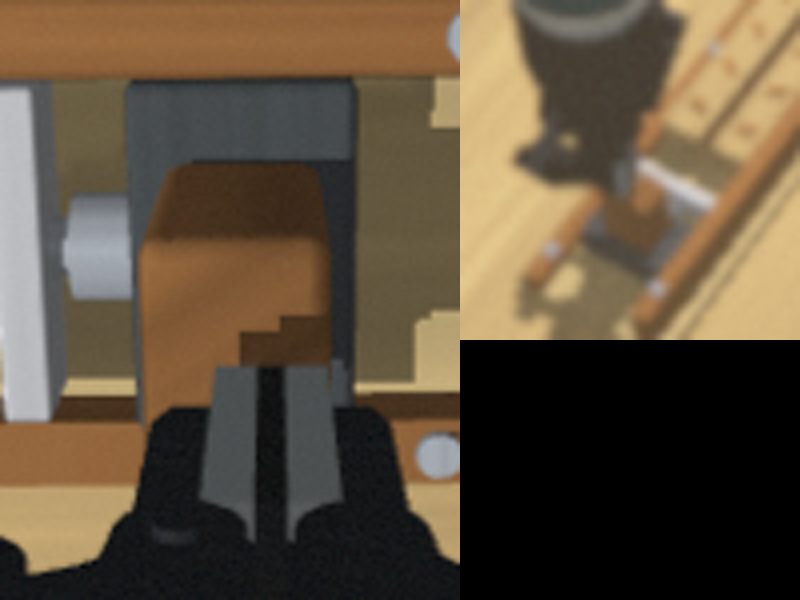

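Call:
apply_moves(
  deltas="0 0 0.01 0; 0.005 0.0045 0 0; 0 0 0 0; 0 0 0 0; 0 0 0 0; 0 0 0 0",
  hand=1,
)

```text
time: 3.82
ee_pos: [0.5546, -0.2144, 0.0688]
tcp_rot: [1.0, -0.009, -0.0, -0.0]
force: [-0.3, 0.6, 1.4]
finger_gap: 0.0722
gripper_force: 0.0
```

Call:
apply_moves(
  deltas="0 0 -0.01 0; 0 0 -0.01 0; 0 0 -0.01 0; 0 0 -0.006 0; 0 0 -0.004 0; 0 0 0 0",
)

```text
time: 4.32
ee_pos: [0.5539, -0.2141, 0.0274]
tcp_rot: [1.0, -0.009, -0.001, -0.0]
force: [-0.1, 0.8, 0.2]
finger_gap: 0.0851
gripper_force: 0.0
```

Run:
```python
from station import optics,sense
import cv2,numpy as np
s=sense();print(s['ee_pos'],s['finger_gap'],s['force'])
a=optics.camera("wrist"); p=optics.camera_params("wrist");print(p['world_from_camera'][:,3])
cv2.imwrite('pics/w4.png',a[100:,:,::-1])
```

```text
[ 0.55389281 -0.21407614  0.02739571] 0.08509015973083389 [-0.10030069  0.7747724   0.15716392]
[ 0.62142397 -0.21460221  0.19418273  1.        ]
```

View pics/w4.png

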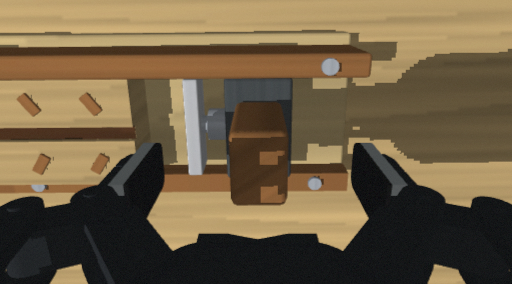

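Call:
apply_moves(
  deltas="0 0 -0.005 0; 0 0 0 0; 0 0 0 0; 0 0 0 0; 0 0 0 0; 0 0 0 0; 0 0 0 0; 0 0 0 0",
  hand=0,
)

```text
time: 5.03
ee_pos: [0.555, -0.2146, 0.0245]
tcp_rot: [1.0, -0.009, 0.0, 0.0]
force: [-1.7, 0.3, 4.4]
finger_gap: 0.0231
gripper_force: 80.1
```

Call:
apply_moves(
  deltas="0 0.007 0 0; 0 0.007 0 0; 0 0.007 0 0; 0 0.007 0 0; 0.001 0.007 0 0; 0 0.007 0 0; 0 0.007 0 0; 0 0.007 0 0; 0 0.007 0 0; 0 0.007 0 0",
)

```text
time: 5.87
ee_pos: [0.5557, -0.1502, 0.0245]
tcp_rot: [1.0, -0.01, 0.0, 0.003]
force: [-0.8, -12.8, 3.1]
finger_gap: 0.0228
gripper_force: 80.4
```

Call:
apply_moves(
  deltas="0 0.002 0 0; 0 0.002 0 0",
)

```text
time: 6.03
ee_pos: [0.5557, -0.1458, 0.0245]
tcp_rot: [1.0, -0.01, 0.0, 0.003]
force: [-0.1, -13.5, 2.8]
finger_gap: 0.0232
gripper_force: 80.4
```

Call:
apply_moves(
  deltas="0 0.002 0 0; 0 0.002 0 0",
)

```text
time: 6.2
ee_pos: [0.5558, -0.1424, 0.0246]
tcp_rot: [1.0, -0.01, 0.001, 0.003]
force: [-0.7, -13.8, 3.3]
finger_gap: 0.0227
gripper_force: 80.4
```

Call:
apply_moves(
  deltas="0 0.002 0 0; 0 0.002 0 0",
)

```text
time: 6.37
ee_pos: [0.5558, -0.1384, 0.0245]
tcp_rot: [1.0, -0.01, 0.001, 0.003]
force: [-0.9, -12.6, 3.1]
finger_gap: 0.0231
gripper_force: 80.4
```

Call:
apply_moves(
  deltas="0 0.002 0 0; 0 0.001 0 0",
)

```text
time: 6.53
ee_pos: [0.5559, -0.1351, 0.0245]
tcp_rot: [1.0, -0.01, 0.001, 0.003]
force: [-1.3, -12.4, 2.4]
finger_gap: 0.0231
gripper_force: 80.5
```

Call:
apply_moves(
  deltas="0 0.002 0 0; 0 0.001 0 0",
)

```text
time: 6.7
ee_pos: [0.5559, -0.1322, 0.0246]
tcp_rot: [1.0, -0.01, 0.001, 0.003]
force: [-0.7, -14.1, 3.8]
finger_gap: 0.0229
gripper_force: 80.5
```

Call:
apply_moves(
  deltas="0 0.0015 0 0; 0 0.0015 0 0",
)

```text
time: 6.87
ee_pos: [0.5559, -0.1297, 0.0245]
tcp_rot: [1.0, -0.01, 0.001, 0.003]
force: [-0.6, -15.0, 3.4]
finger_gap: 0.0224
gripper_force: 80.4
```

Call:
apply_moves(
  deltas="0 0.0015 0 0; 0 0.0015 0 0",
)

```text
time: 7.03
ee_pos: [0.5559, -0.1276, 0.0245]
tcp_rot: [1.0, -0.011, 0.001, 0.004]
force: [-0.5, -16.1, 2.4]
finger_gap: 0.0233
gripper_force: 80.4
```

Call:
apply_moves(
  deltas="0 0.0015 0 0; 0 0.0015 0 0",
)

```text
time: 7.2
ee_pos: [0.556, -0.1255, 0.0246]
tcp_rot: [1.0, -0.011, 0.001, 0.004]
force: [-1.1, -19.6, 1.4]
finger_gap: 0.023
gripper_force: 80.3
```

Call:
apply_moves(
  deltas="0 0.0015 0 0; 0 0.0015 0 0",
)

```text
time: 7.37
ee_pos: [0.556, -0.1235, 0.0246]
tcp_rot: [1.0, -0.011, 0.001, 0.005]
force: [0.0, -20.3, 1.5]
finger_gap: 0.0229
gripper_force: 80.3
```

Call:
apply_moves(
  deltas="0 -0.003 0 0; 0 -0.003 0 0; 0 -0.003 0 0; 0 -0.002 0 0; 0 0 0 0",
)

```text
time: 7.78
ee_pos: [0.5559, -0.1243, 0.0245]
tcp_rot: [1.0, -0.008, -0.0, -0.0]
force: [-1.9, 1.9, 7.4]
finger_gap: 0.0231
gripper_force: 80.9
```

Call:
apply_moves(
  deltas="0 -0.002 0 0; 0 -0.001 0 0; 0 0 0 0",
)

```text
time: 8.03
ee_pos: [0.5559, -0.126, 0.0245]
tcp_rot: [1.0, -0.008, -0.0, -0.001]
force: [-2.4, 3.8, 6.6]
finger_gap: 0.0229
gripper_force: 81.0
```

Call:
apply_moves(
  deltas="0 -0.001 0 0; 0 -0.001 0 0; 0 0 0 0",
)

```text
time: 8.28
ee_pos: [0.5559, -0.1272, 0.0245]
tcp_rot: [1.0, -0.008, -0.0, -0.001]
force: [-2.4, 6.0, 8.1]
finger_gap: 0.0227
gripper_force: 81.0
```

Call:
apply_moves(
  deltas="0 0.0025 0 0; 0 0 0 0",
)

```text
time: 8.45
ee_pos: [0.5559, -0.1272, 0.0245]
tcp_rot: [1.0, -0.008, 0.0, -0.0]
force: [-2.8, 1.4, 6.5]
finger_gap: 0.0231
gripper_force: 80.8
```

Call:
apply_moves(
  deltas="0 0 0 0; 0 0 0 0; 0 0 0 0; 0 0 0 0; 0 0 0.02 0; 0 0 0.03 0; 0 0 0.03 0; 0 0 0.03 0; 0 0 0 0",
  hand=1,
)

```text
time: 9.2
ee_pos: [0.5598, -0.1285, 0.1399]
tcp_rot: [1.0, -0.009, 0.005, 0.001]
force: [1.0, 0.2, -0.2]
finger_gap: 0.0855
gripper_force: 0.0
```

Run:
```python
from station import optics,sense
import cv2,numpy as np,pickle
s=sense();print(s['ee_pos'],s['finger_gap'],s['force'],s['joint_pos'])
p=optics.camera_params("wrist");a=optics.camera("wrist");s=optics.camera("scene");t=optics.camera("top")
pickle.dump((a,p,s,t),open('w5.pkl','wb'));print(p['world_from_camera'])
o=np.zeros((600,800,3),np.uint8)
o[:384,:512]=a; o[384:,:288]=cv2.resize(s[125:179,255:327],(288,216),interpolation=cv2.INTER_CUBIC)
o[:288,512:]=cv2.resize(s[150:222,225:297],(288,288),interpolation=cv2.INTER_CUBIC)
cv2.imwrite('pics/w5.png',o[:,:,::-1])
```

```text
[ 0.55982963 -0.12852927  0.13994423] 0.08545380226658093 [ 1.00430658  0.24658204 -0.15503309] [ 0.31316353  0.4277093  -0.18415464  1.85085605  0.10093767  0.86149549
 -1.50867978]
[[-0.01834661 -0.96649875 -0.25601479  0.62493528]
 [-0.99982968  0.01824811  0.0027604  -0.12852666]
 [ 0.00200386  0.25602183 -0.96666892  0.30672725]
 [ 0.          0.          0.          1.        ]]
```

View pics/w5.png

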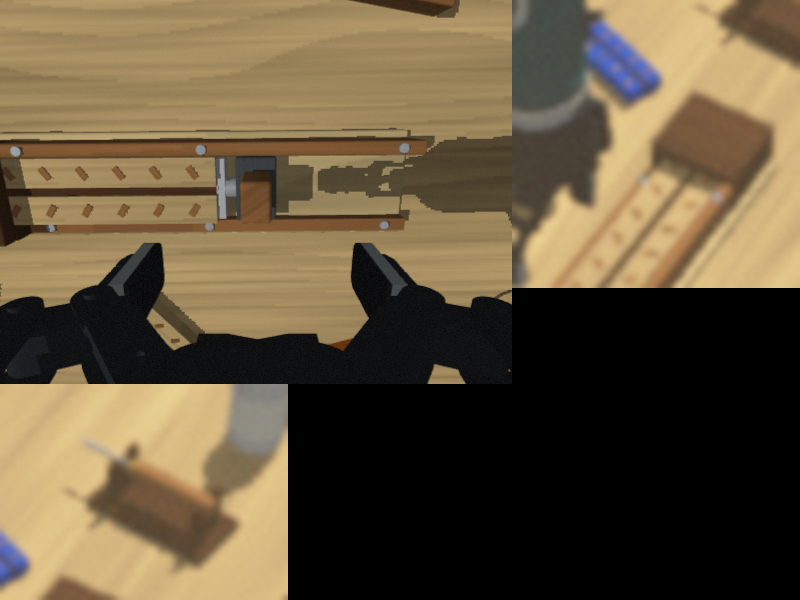

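Call:
apply_moves(
  deltas="0 0.03 0 -0.7; 0 0.03 0 -0.7; 0 0.03 0 -0.7; 0 0.03 0 -0.7; 0 0.03 0 -0.7; 0 0.03 0 -0.7; 0 0.03 0 -0.7; 0 0.03 0 -0.7; 0 0.03 0 -0.6; 0 0.03 0 0",
)

```text
time: 10.18
ee_pos: [0.5544, 0.1731, 0.1319]
tcp_rot: [0.998, -0.063, -0.002, 0.001]
force: [0.7, -0.1, -0.3]
finger_gap: 0.0853
gripper_force: 0.0
```

Call:
apply_moves(
  deltas="-0.01 0.03 -0.02 0; -0.01 0.03 -0.02 0; 0 0 -0.02 0; 0 0 -0.02 0; 0 0 -0.01 0; 0 0 0 0; 0 0 0 0",
  hand=0,
)

```text
time: 10.77
ee_pos: [0.5353, 0.2314, 0.0429]
tcp_rot: [0.998, -0.063, -0.001, 0.001]
force: [0.2, 0.2, 0.8]
finger_gap: 0.0008
gripper_force: 0.0
```

Call:
apply_moves(
  deltas="0 0 -0.01 0; 0 0 -0.008 0; 0 0 -0.006 0; 0 0 0 0",
)

```text
time: 11.1
ee_pos: [0.5351, 0.2314, 0.0188]
tcp_rot: [0.998, -0.063, -0.001, 0.001]
force: [0.1, -0.6, -0.8]
finger_gap: 0.0001
gripper_force: 0.0
```

Call:
apply_moves(
  deltas="0 0 -0.004 0; 0 0 0 0",
)

```text
time: 11.27
ee_pos: [0.5357, 0.232, 0.0156]
tcp_rot: [0.998, -0.063, -0.0, 0.0]
force: [0.9, 0.9, -0.1]
finger_gap: 0.0002
gripper_force: 0.0
```

Call:
apply_moves(
  deltas="0 0 -0.004 0; 0 0 0 0",
)

```text
time: 11.43
ee_pos: [0.5357, 0.232, 0.0116]
tcp_rot: [0.998, -0.063, -0.0, 0.0]
force: [0.5, -0.4, 0.5]
finger_gap: 0.0002
gripper_force: 0.0
```

Call:
apply_moves(
  deltas="0 0 -0.004 0; 0 0 0 0",
)

```text
time: 11.6
ee_pos: [0.5356, 0.232, 0.0075]
tcp_rot: [0.998, -0.063, -0.0, 0.0]
force: [-0.2, -0.1, 0.4]
finger_gap: 0.0001
gripper_force: 0.0
```

Call:
apply_moves(
  deltas="0 0 -0.006 0; 0 0 0 0",
)

```text
time: 11.77
ee_pos: [0.5353, 0.2318, 0.001]
tcp_rot: [0.998, -0.063, -0.001, 0.0]
force: [-1.0, -0.2, 0.1]
finger_gap: 0.0002
gripper_force: 0.0
```

Call:
apply_moves(
  deltas="0 0 -0.004 0; 0 0 0 0",
)

```text
time: 11.93
ee_pos: [0.5354, 0.2319, -0.0027]
tcp_rot: [0.998, -0.063, -0.0, 0.0]
force: [0.1, 0.5, 0.3]
finger_gap: 0.0001
gripper_force: 0.0
```

Call:
apply_moves(
  deltas="0 0 -0.003 0; 0 0 0 0",
)

```text
time: 12.1
ee_pos: [0.5356, 0.2319, -0.0055]
tcp_rot: [0.998, -0.063, -0.0, 0.0]
force: [-0.2, -0.2, -1.0]
finger_gap: 0.0
gripper_force: 0.0
```

Call:
apply_moves(
  deltas="0 0 -0.003 0; 0 0 0 0",
)

```text
time: 12.27
ee_pos: [0.5356, 0.232, -0.0084]
tcp_rot: [0.998, -0.063, -0.0, 0.0]
force: [-0.4, -0.7, 0.4]
finger_gap: -0.0001
gripper_force: 0.0
```

Call:
apply_moves(
  deltas="0 0 -0.004 0; 0 0 0 0",
)

```text
time: 12.43
ee_pos: [0.5355, 0.2319, -0.0126]
tcp_rot: [0.998, -0.063, -0.0, 0.0]
force: [-0.6, -0.1, 0.4]
finger_gap: 0.0
gripper_force: 0.0
```

Call:
apply_moves(
  deltas="0 0 -0.003 0; 0 0 0 0",
)

```text
time: 12.6
ee_pos: [0.5356, 0.2319, -0.0155]
tcp_rot: [0.998, -0.063, -0.0, 0.0]
force: [0.7, -1.0, 0.5]
finger_gap: -0.0002
gripper_force: 0.0
```

Call:
apply_moves(
  deltas="0 0 -0.003 0; 0 0 0 0",
)

```text
time: 12.77
ee_pos: [0.5355, 0.2319, -0.0185]
tcp_rot: [0.998, -0.063, -0.0, 0.0]
force: [0.1, -0.7, 0.7]
finger_gap: 0.0001
gripper_force: 0.0
```

Call:
apply_moves(
  deltas="0 0 -0.003 0; 0 0 0 0",
)

```text
time: 12.93
ee_pos: [0.5356, 0.2319, -0.0215]
tcp_rot: [0.998, -0.063, -0.0, 0.0]
force: [-0.9, -0.1, -0.1]
finger_gap: 0.0002
gripper_force: 0.0
```

Call:
apply_moves(
  deltas="0 0 -0.003 0; 0 0 0 0",
)

```text
time: 13.1
ee_pos: [0.5359, 0.2321, -0.0222]
tcp_rot: [0.998, -0.063, -0.0, 0.0]
force: [-5.2, -2.3, 16.9]
finger_gap: -0.0001
gripper_force: 8.2
```

Call:
apply_moves(
  deltas="0 0 -0.003 0; 0 0 0 0",
)

```text
time: 13.27
ee_pos: [0.536, 0.2321, -0.0224]
tcp_rot: [0.998, -0.063, 0.0, 0.001]
force: [-11.9, -6.5, 39.6]
finger_gap: 0.0005
gripper_force: 20.3
```

Call:
apply_moves(
  deltas="0 0 0.03 0; 0 0 0.03 0; 0 0 0.03 0; 0 0.02 0.03 0; 0 0.03 0.025 0; 0 0.03 0 0; -0.003 0.021 0 0; 0 0 0 0",
  hand=1,
)

```text
time: 13.93
ee_pos: [0.531, 0.3397, 0.119]
tcp_rot: [0.998, -0.06, 0.0, -0.002]
force: [-0.5, 0.1, 0.1]
finger_gap: 0.0855
gripper_force: 0.0
```

Run:
```python
from station import optics,sense
import cv2,numpy as np,pickle
from h import *
s=sense();print(s['ee_pos'],s['tcp_rot'],s['finger_gap'])
p=optics.camera_params("wrist");a=optics.camera("wrist");pickle.dump((a,p),open('w6.pkl','wb'))
for P in [(.5936,.3255,.045),(.549,.3312,.045),(.4361,.3455,.045),(.533,.333,.053)]: print(proj(p,P))
cv2.imwrite('pics/w6.png',a[:,:,::-1])
```

```text
[0.53095913 0.33965592 0.11904662] [ 9.98218881e-01 -5.96075127e-02  2.02432260e-04 -2.44316438e-03] 0.08545049287877564
[267.73821351 111.40276672]
[266.78042719 171.31900999]
[264.87570317 299.64843961]
[267.0251411 194.0618032]
```

View pics/w6.png

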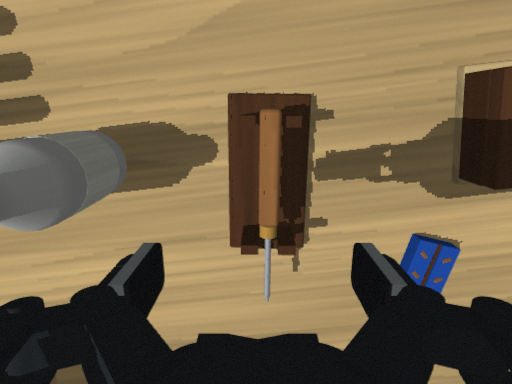

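Call:
apply_moves(
  deltas="0 -0.002 -0.02 0; 0 0 -0.025 0; 0 0 -0.025 0; 0 0 -0.02 0; 0 0 -0.01 0; 0 0 -0.005 0; 0 0 0 0",
)

```text
time: 14.57
ee_pos: [0.5326, 0.33, 0.0121]
tcp_rot: [0.998, -0.063, -0.001, 0.001]
force: [-0.1, -0.1, 0.8]
finger_gap: 0.0855
gripper_force: 0.0
```

Call:
apply_moves(
  deltas="0 0 0 0; 0 0 0 0; 0 0 0 0; 0 0 0 0; 0 0 0 0; 0 0 0 0; 0 0 0 0; 0 0 0 0",
  hand=0,
  grip_force=40,
)

```text
time: 15.23
ee_pos: [0.5331, 0.3312, 0.0136]
tcp_rot: [0.998, -0.063, 0.0, -0.0]
force: [-1.0, -0.2, 4.5]
finger_gap: 0.0148
gripper_force: 41.3
```

```bash
python3 -c "
from station import sense
print(sense()['joint_pos'])"
```

```text
[-0.45348452  0.68911656 -0.21188043  1.76367856  0.20692599  0.70999411
 -2.47267965]
```

Call:
apply_moves(
  deltas="0 0 0 0; 0 0 0 0; 0 0 0 0; 0 0 0.02 0; 0 0 0.03 0; 0 0 0.03 0; 0 0 0 7; 0 0 0 7; 0 0 0 7; 0 0 0 7",
  hand=1,
)

```text
time: 16.07
ee_pos: [0.5328, 0.331, 0.093]
tcp_rot: [0.983, 0.183, 0.0, 0.0]
force: [-1.1, -0.4, -0.9]
finger_gap: 0.0853
gripper_force: 0.0
```

Call:
apply_moves(
  deltas="0 0 0 7; 0 0 0 7; 0 0 0 7; 0 0 0 7; 0 0 0 7; 0 0 0 7; 0 0 0 7; 0 0 0 7; 0 0 0 7; 0 0 0 7",
)

```text
time: 16.9
ee_pos: [0.5328, 0.3309, 0.0927]
tcp_rot: [0.7, 0.714, -0.0, -0.0]
force: [-0.1, 0.2, -0.3]
finger_gap: 0.0851
gripper_force: 0.0
```

Call:
apply_moves(
  deltas="0 0 0 7; 0 0 0 7; 0 0 0 7; 0 0 0 7; 0 0 0 7; 0 0 0 7; 0 0 0 7; 0 0 0 7; 0 0 0 7; 0 0 0 7",
)

```text
time: 17.73
ee_pos: [0.5328, 0.3308, 0.0926]
tcp_rot: [0.164, 0.986, -0.0, -0.0]
force: [-0.3, 0.1, 0.3]
finger_gap: 0.0858
gripper_force: 0.0
```

Call:
apply_moves(
  deltas="0 0 0 7; 0 0 0 5; 0 0 0 0; 0 0 0 0; 0 0 0 0",
)

```text
time: 18.15
ee_pos: [0.5328, 0.3309, 0.0928]
tcp_rot: [0.064, 0.998, -0.0, -0.0]
force: [0.2, 0.1, -1.5]
finger_gap: 0.0852
gripper_force: 0.0
```

```bash
python3 -c "
from station import sense
s=sense();print(s['joint_pos'],s['ee_pos'],s['tcp_rot'])"
```

```text
[ 0.03474491  0.79789129 -0.94944124  1.70336418  0.74031592  1.04117856
  0.27168319] [0.53283312 0.33094496 0.09279586] [ 6.41598171e-02  9.97939631e-01 -8.70669672e-05 -5.63905175e-05]
```

Call:
apply_moves(
  deltas="0 0 -0.025 0; 0 0 -0.025 0; 0 0 -0.02 0; 0 0 -0.01 0; 0 0 0 0",
)

```text
time: 18.57
ee_pos: [0.5316, 0.3301, 0.0108]
tcp_rot: [0.063, 0.998, -0.001, -0.001]
force: [-0.1, -1.2, -0.5]
finger_gap: 0.0859
gripper_force: 0.0
```

Call:
apply_moves(
  deltas="0 0 0 0; 0 0 0 0; 0 0 0 0; 0 0 0 0; 0 0 0 0; 0 0 0 0; 0 0 0 0",
  hand=0,
)

```text
time: 19.15
ee_pos: [0.5332, 0.3311, 0.0137]
tcp_rot: [0.063, 0.998, 0.0, 0.0]
force: [-0.0, -1.3, 4.7]
finger_gap: 0.0147
gripper_force: 41.3
```

Call:
apply_moves(
  deltas="0 0 0.02 0; 0 0 0.03 0; 0 0 0.03 0; 0 0 0 0; 0 0 0 0",
)

```text
time: 19.57
ee_pos: [0.5337, 0.3317, 0.0947]
tcp_rot: [0.063, 0.998, 0.001, 0.001]
force: [-0.1, -0.9, -0.8]
finger_gap: 0.0149
gripper_force: 40.8
```

Call:
apply_moves(
  deltas="-0.0066 -0.0166 0 -4.75; -0.0066 -0.0166 0 -4.75; -0.0066 -0.0166 0 -4.75; -0.0066 -0.0166 0 -4.75; -0.0066 -0.0166 0 -4.75; -0.0066 -0.0166 0 -4.75; -0.0066 -0.0166 0 -4.75; -0.0066 -0.0166 -0.02 -4.75; 0 0 -0.025 0; 0 0 0 0",
  grip_force=25,
)

```text
time: 20.4
ee_pos: [0.4768, 0.1947, 0.0437]
tcp_rot: [0.385, 0.923, -0.003, -0.003]
force: [-0.3, 0.0, -1.1]
finger_gap: 0.015
gripper_force: 40.7
```

Run:
```python
from station import optics,sense
import cv2,numpy as np
s=sense();print(s['ee_pos'],s['tcp_rot'],s['joint_pos'])
a=optics.camera("wrist");b=optics.camera("scene")
o=np.zeros((384,800,3),np.uint8); o[:,:512]=a; o[:288,512:]=cv2.resize(b[130:220,215:305],(288,288),interpolation=cv2.INTER_CUBIC)
cv2.imwrite('pics/w7.png',o[:,:,::-1])
```

```text
[0.476839   0.19465446 0.04371089] [ 0.38527165  0.92279313 -0.00346392 -0.00256785] [ 0.17469337  0.65494817 -0.80011205  1.99859695  0.66956033  0.78161606
 -0.24646358]
```

View pics/w7.png

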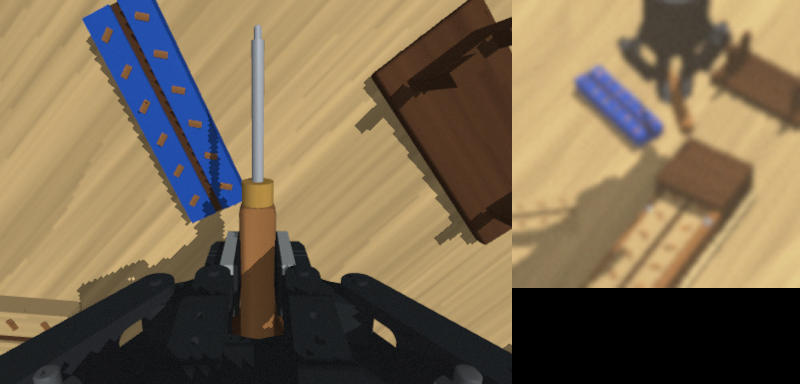

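Call:
apply_moves(
  deltas="0.0045 0.003 0 -5; 0.004 0.0025 0 -5; 0 0 -0.007 0; 0 0 0 0; 0 0 0 0",
  grip_force=20,
)

```text
time: 20.92
ee_pos: [0.4881, 0.2041, 0.0409]
tcp_rot: [0.462, 0.887, -0.0, -0.0]
force: [-0.9, -0.8, -0.0]
finger_gap: 0.015
gripper_force: 40.8
```

Call:
apply_moves(
  deltas="0 0 -0.004 0; 0 0 -0.004 0; 0 0 0 0",
)

```text
time: 21.17
ee_pos: [0.4885, 0.2038, 0.0326]
tcp_rot: [0.463, 0.886, 0.0, -0.0]
force: [0.2, -0.4, 0.9]
finger_gap: 0.0151
gripper_force: 41.0
```

Call:
apply_moves(
  deltas="0 0 -0.004 0; 0 0 0 0",
)

```text
time: 21.33
ee_pos: [0.4882, 0.2045, 0.0291]
tcp_rot: [0.463, 0.886, 0.0, -0.0]
force: [-1.5, 0.6, 4.4]
finger_gap: 0.0153
gripper_force: 41.8
```

Call:
apply_moves(
  deltas="0 0 -0.002 0; 0 0 -0.002 0; 0 0 0 0",
  grip_force=20,
  hand=0,
)

```text
time: 21.58
ee_pos: [0.488, 0.205, 0.0255]
tcp_rot: [0.463, 0.886, 0.0, -0.0]
force: [-3.6, 1.4, 7.2]
finger_gap: 0.0147
gripper_force: 42.4
```

Call:
apply_moves(
  deltas="0 0 -0.002 0; 0 0 -0.002 0; 0 0 0 0",
)

```text
time: 21.83
ee_pos: [0.4878, 0.2053, 0.0215]
tcp_rot: [0.463, 0.886, 0.001, -0.0]
force: [-4.0, 2.6, 6.4]
finger_gap: 0.0151
gripper_force: 42.9
```

```bash
cat > awl.py <<'E'
# awl's steel in the wrist view: bright grey low-saturation long blob -> axis pixel ends
from station import optics,sense
import cv2,numpy as np
from h import *
def awl(save=None):
    p=optics.camera_params("wrist"); a=optics.camera("wrist")
    if save: cv2.imwrite(save,a[:,:,::-1])
    m=a.astype(int); g=m.mean(2); sat=m.max(2)-m.min(2)
    k=((sat<28)&(g>95)).astype(np.uint8); k[:, :215]=0; k[:,300:]=0
    n,l,st,c=cv2.connectedComponentsWithStats(k)
    i=[j for j in range(1,n) if st[j,4]>40]
    return p,[(st[j].tolist(),c[j].round(1).tolist()) for j in i],(l,)
E
python3 - <<'E'
from awl import *
s=sense();print(s['ee_pos'],s['force'],s['gripper_force'])
p,b,_=awl('pics/x1.png');print(b)
E
```

```text
[0.48777652 0.2052763  0.02152433] [-4.00592286  2.61954759  6.42452362] 42.8644198179245
[([252, 43, 12, 139, 1431], [257.4, 114.4]), ([220, 231, 17, 44, 430], [229.1, 250.6]), ([277, 231, 18, 37, 400], [285.4, 248.8])]
```

Call:
apply_moves(
  deltas="0 0 -0.002 0; 0 0 -0.002 0; 0 0 -0.002 0; 0 0 0 0",
)

```text
time: 22.22
ee_pos: [0.4877, 0.2053, 0.0154]
tcp_rot: [0.463, 0.886, 0.001, -0.0]
force: [-2.7, 1.6, 6.2]
finger_gap: 0.0149
gripper_force: 43.6
```

```bash
cat >> awl.py <<'E'
from scipy.spatial.transform import Rotation as R
def tilt(row,p,s,up=.0314,L=.0995):
    # tilt (deg, point down) whose tip projects on the given row; tip in world
    x=R.from_quat(s['tcp_rot']).as_matrix()[:,0]; x=x/np.linalg.norm(x)   # tool x, horizontal
    cam=p['world_from_camera'][:3,3]-s['ee_pos']; d=x*np.sign(cam[:2]@x[:2]); d[2]=0
    best=[]
    for t in np.arange(-20,70,.25):
        r=np.radians(t); T=s['ee_pos']+[0,0,up]+L*(d*np.cos(r)-[0,0,np.sin(r)])
        best.append((abs(proj(p,T)[1]-row),t,T))
    return min(best,key=lambda b:b[0])
E
python3 - <<'E'
from awl import *
s=sense();print(s['ee_pos'],s['force'])
p,b,_=awl();print(b); print(tilt(b[0][0][1],p,s))
print('level check',[tilt(25,p,s)[1]])
E
```

```text
[0.48773716 0.20530662 0.01542181] [-2.69811414  1.62406326  6.18895877]
[([253, 54, 10, 129, 1240], [257.5, 119.7]), ([220, 231, 18, 44, 434], [229.2, 250.5]), ([277, 231, 18, 36, 388], [285.3, 248.3])]
(np.float64(0.14584918693847726), np.float64(19.75), array([0.43419356, 0.2821365 , 0.0131991 ]))
level check [np.float64(1.75)]
```

Call:
apply_moves(
  deltas="-0.01 0.01 0.02 0; 0 0 0.03 0; 0 0 0.03 0; 0.025 -0.012 0.02 6.9; 0.026 -0.012 0 6.9; 0.026 -0.012 0 6.9; 0.026 -0.012 0 6.9; 0.026 -0.012 0 6.9; 0.026 -0.012 0 6.9; 0.026 -0.01 0 6.9",
)

```text
time: 23.1
ee_pos: [0.6606, 0.1299, 0.1143]
tcp_rot: [0.058, 0.998, -0.0, -0.0]
force: [-0.2, -0.9, -0.4]
finger_gap: 0.0153
gripper_force: 42.6
```

Call:
apply_moves(
  deltas="0.026 -0.008 0 6.7; 0.026 0 0 0; 0 0 -0.025 0; 0 0 -0.025 0; 0 0 -0.02 0; 0 0 -0.008 0; 0 0 0 0",
)

```text
time: 23.68
ee_pos: [0.7098, 0.123, 0.0339]
tcp_rot: [0.002, 1.0, -0.001, -0.002]
force: [-0.3, -0.8, -0.9]
finger_gap: 0.0147
gripper_force: 42.6
```

Run:
```python
from awl import *
s=sense();print(s['ee_pos'],s['tcp_rot'],s['force'],s['joint_pos'])
p,b,_=awl();print(b); print(tilt(b[0][0][1],p,s))
```

```text
[0.70976522 0.1230348  0.03394298] [ 1.76514907e-03  9.99995587e-01 -5.29240737e-04 -2.33039309e-03] [-0.26747434 -0.79996379 -0.89017397] [ 0.31132229  0.99154134 -0.89636872  1.46711751  0.82662948  1.0933889
  0.8112308 ]
[([253, 52, 10, 130, 1127], [258.0, 118.0])]
(np.float64(0.1264806879873106), np.float64(19.25), array([0.61582997, 0.12336666, 0.03253876]))
```

Call:
apply_moves(
  deltas="-0.005 0 0 0; -0.004 0 0 0; -0.003 0 0 0; 0 0 0 0",
)

```text
time: 24.07
ee_pos: [0.6993, 0.124, 0.0383]
tcp_rot: [0.002, 1.0, -0.0, 0.001]
force: [-0.0, 0.2, -1.9]
finger_gap: 0.015
gripper_force: 42.6
```

Call:
apply_moves(
  deltas="-0.002 0 0.001 0; -0.002 0 0.002 0; 0 0 0 0",
)

```text
time: 24.32
ee_pos: [0.696, 0.1237, 0.0409]
tcp_rot: [0.002, 1.0, 0.0, 0.001]
force: [1.7, 0.7, 0.3]
finger_gap: 0.015
gripper_force: 42.6
```

Call:
apply_moves(
  deltas="-0.002 0 0.003 0; -0.002 0 0.003 0; 0 0 0 0",
)

```text
time: 24.57
ee_pos: [0.6934, 0.1236, 0.0472]
tcp_rot: [0.002, 1.0, 0.0, 0.002]
force: [6.2, -0.2, -1.6]
finger_gap: 0.015
gripper_force: 42.3
```

Run:
```python
from awl import *
s=sense();print(s['ee_pos'],s['force'])
p,b,_=awl();print(b); print(tilt(b[0][0][1],p,s))
```

```text
[0.69339185 0.12360721 0.04721864] [ 6.19039124 -0.19278778 -1.57907921]
[([254, 60, 9, 123, 1072], [258.0, 122.0]), ([252, 135, 1, 45, 45], [252.0, 157.0])]
(np.float64(0.0033284331629488406), np.float64(23.75), array([0.60232006, 0.12400263, 0.03854534]))
```

Call:
apply_moves(
  deltas="-0.0025 0 0.0032 0; -0.0025 0 0.0032 0; -0.0025 0 0.0032 0; 0 0 0 0",
)

```text
time: 24.95
ee_pos: [0.6871, 0.1236, 0.0575]
tcp_rot: [0.002, 1.0, 0.0, 0.003]
force: [6.9, -0.2, -0.1]
finger_gap: 0.0148
gripper_force: 41.8
```

Call:
apply_moves(
  deltas="-0.0025 0 0.0032 0; -0.0025 0 0.0032 0; -0.0025 0 0.0032 0; -0.0025 0 0.0032 0; 0 0 0 0",
)

```text
time: 25.37
ee_pos: [0.6767, 0.1235, 0.0703]
tcp_rot: [0.002, 1.0, 0.0, 0.003]
force: [6.7, 0.0, 0.6]
finger_gap: 0.0149
gripper_force: 40.9
```

Run:
```python
from awl import *
s=sense();print(s['ee_pos'],s['force'])
p,b,_=awl();print(b); print(tilt(b[0][0][1],p,s))
```

```text
[0.67665892 0.12352187 0.07029671] [6.67659284 0.02404536 0.60203265]
[([253, 98, 10, 97, 830], [257.4, 146.5])]
(np.float64(0.1506561392201604), np.float64(42.75), array([0.60359587, 0.1238387 , 0.03415604]))
```

Call:
apply_moves(
  deltas="0.01 0 0.01 0; 0.005 0 0.03 0; 0 0 0.03 0; 0 0 0.02 0; 0 0 0 0",
  grip_force=120,
  hand=0,
)

```text
time: 25.83
ee_pos: [0.6905, 0.1256, 0.1638]
tcp_rot: [0.002, 1.0, 0.001, 0.003]
force: [1.3, 0.6, -0.2]
finger_gap: 0.0127
gripper_force: 119.2
```

Run:
```python
import pickle
from awl import *
np.set_printoptions(precision=4,suppress=True)
a,p,_,t5=pickle.load(open('w5.pkl','rb'))
g=a.astype(int).sum(2)
for c in (50,90,130,170,205):
    col=g[165:212,c]; dark=np.where(col<180)[0]+165; print('w',c,dark.min() if len(dark) else 0,dark.max() if len(dark) else 0, onz(p,(c,dark.mean()),.033) if len(dark) else col)
print('row179',[int(v) for v in g[180,205:245]])
for c in (216,218,226): print('w col',c,onz(p,(c,180),.036))
pt=pickle.load(open('d0.pkl','rb'))['top'][1]
t=optics.camera("top"); cv2.imwrite('pics/x2.png',t[:,:,::-1])
for nm,tt in (('now',t),('t5',t5)):
  gt=tt.astype(int).sum(2)
  for c in (248,260,275,290):
    col=gt[176:190,c]; r=np.arange(176,190); w=np.clip(330-col,0,None); print(nm,c,[int(v) for v in col], onz(pt,(c,(w*r).sum()/max(w.sum(),1)),.033))
  print([int(v) for v in gt[178,225:312]])
s=sense();print(s['ee_pos'],s['tcp_rot'],s['gripper_force'])
p,b,_=awl();print(b,tilt(b[0][0][1],p,s)[1:])
```

```text
w 50 189 195 [0.558 0.058 0.033]
w 90 189 195 [0.5573 0.0222 0.033 ]
w 130 188 195 [ 0.5571 -0.0137  0.033 ]
w 170 188 194 [ 0.5569 -0.0496  0.033 ]
w 205 188 194 [ 0.5563 -0.081   0.033 ]
row179 [387, 393, 388, 392, 390, 385, 391, 392, 390, 391, 340, 198, 337, 476, 469, 470, 469, 477, 473, 427, 253, 274, 307, 254, 272, 322, 323, 324, 321, 320, 296, 191, 186, 188, 181, 186, 168, 157, 128, 126]
w col 216 [ 0.5668 -0.0917  0.036 ]
w col 218 [ 0.5668 -0.0935  0.036 ]
w col 226 [ 0.5667 -0.1005  0.036 ]
now 248 [452, 573, 582, 573, 561, 430, 206, 129, 528, 580, 561, 492, 559, 572] [0.5572 0.0493 0.033 ]
now 260 [259, 256, 251, 247, 246, 236, 235, 233, 222, 217, 204, 177, 266, 462] [0.557  0.0122 0.033 ]
now 275 [278, 276, 277, 284, 286, 290, 281, 274, 273, 274, 272, 267, 265, 268] [ 0.5556 -0.0341  0.033 ]
now 290 [225, 226, 231, 235, 237, 238, 240, 242, 245, 248, 258, 265, 275, 275] [ 0.5585 -0.0805  0.033 ]
[194, 196, 190, 193, 190, 171, 170, 179, 183, 164, 139, 216, 275, 270, 525, 583, 577, 575, 574, 564, 528, 369, 510, 582, 564, 405, 226, 186, 205, 221, 229, 237, 243, 249, 248, 251, 
[... 638 characters left out ...]
 [ 0.5654 -0.0806  0.033 ]
[178, 176, 169, 168, 169, 160, 154, 155, 166, 145, 129, 191, 253, 247, 484, 542, 539, 540, 540, 524, 491, 344, 473, 532, 529, 526, 527, 528, 525, 512, 435, 403, 406, 490, 522, 516, 516, 515, 518, 521, 443, 332, 379, 483, 508, 505, 511, 509, 506, 505, 482, 457, 419, 410, 480, 502, 506, 505, 523, 382, 175, 89, 77, 96, 156, 138, 83, 84, 71, 57, 88, 104, 67, 77, 97, 74, 75, 66, 265, 482, 382, 204, 144, 220, 241, 242, 242]
[0.6895 0.1248 0.1611] [0.0018 1.     0.0005 0.0014] 119.21259999275208
[([253, 95, 10, 97, 749], [258.0, 146.2]), ([215, 223, 26, 11, 228], [227.0, 227.7]), ([274, 222, 6, 10, 51], [276.8, 226.3])] (np.float64(41.25), array([0.6147, 0.125 , 0.1269]))
```

Call:
apply_moves(
  deltas="-0.0095 -0.0275 0 -5.5; -0.0095 -0.0275 0 -5.5; -0.0095 -0.0275 0 -5.5; -0.0095 -0.0275 0 -5.5; -0.0095 -0.0275 0 -5.5; -0.0095 -0.0275 0 -5.5; -0.0095 -0.0275 0 -5.5; -0.0095 -0.0275 0 -5.5; -0.0095 -0.0275 0 -6; 0 0 0 0",
)

```text
time: 26.77
ee_pos: [0.6001, -0.132, 0.1559]
tcp_rot: [0.43, 0.903, -0.003, -0.002]
force: [0.6, -0.8, -1.2]
finger_gap: 0.013
gripper_force: 119.3
```

Call:
apply_moves(
  deltas="0 0 -0.025 0; 0 0 -0.025 0; 0 0 -0.02 0; 0 0 -0.008 0; 0 0 0 0; 0 0 0 0",
)

```text
time: 27.27
ee_pos: [0.6032, -0.1232, 0.08]
tcp_rot: [0.424, 0.906, 0.0, -0.001]
force: [0.7, -0.6, -0.9]
finger_gap: 0.0129
gripper_force: 119.3
```

```bash
cat > tipchk.py <<'E'
from awl import *
np.set_printoptions(precision=4,suppress=True)
s=sense();print(s['ee_pos'],s['tcp_rot'],s['force'])
p=optics.camera_params("wrist");a=optics.camera("wrist");cv2.imwrite('pics/tip%d.png'%int(s['time']*100),a[:,:,::-1])
# predicted groove edges (z top .036) and tip
G=lambda y,dx,z:(.5569+.0106*(y-.012)+dx,y,z)
for y in(-.09,-.07,-.05,-.03): print(y,[proj(p,G(y,dx,.036)).round(1) for dx in(-.004,.004)])
m=a.astype(int); g=m.sum(2); sat=m.max(2)-m.min(2)
for r in range(70,130,4): print(r,' '.join(f'{v:3d}' for v in g[r,230:290:2]))
k=((sat<28)&(g>285)).astype(np.uint8)[60:200,225:300]
for r in range(0,140,6): 
    c=np.where(k[r])[0]; print(r+60,(c.min()+225,c.max()+225) if len(c) else None,end=' ')
E
python3 tipchk.py
```

```text
[ 0.6032 -0.1232  0.08  ] [ 0.4241  0.9056  0.0001 -0.0008] [ 0.6862 -0.6425 -0.9341]
-0.09 [array([229., 123.]), array([238.6, 131. ])]
-0.07 [array([248.7,  98.6]), array([258.3, 106.9])]
-0.05 [array([269.2,  73.2]), array([278.9,  81.9])]
-0.03 [array([290.6,  46.8]), array([300.3,  55.8])]
70 408 435 446 434 435 440 442 444 451 450 454 446 437 429 425 422 425 435 443 446 442 449 438 204 155 150 153 151 150 154
74 445 444 435 434 443 445 443 453 454 449 439 433 419 416 419 428 438 442 443 438 449 325 151 145 148 150 152 150 153 208
78 390 327 297 371 444 449 449 454 445 434 429 420 417 430 429 440 441 441 441 416 190 154 147 151 154 143 149 159 361 417
82 309 312 300 292 450 451 446 439 430 422 421 419 426 439 441 435 441 435 264 155 147 150 158 152 154 157 290 418 405 411
86 299 308 307 292 403 442 438 425 422 418 427 432 445 436 435 441 377 150 146 148 154 155 158 159 229 427 411 406 423 442
90 267 303 305 298 296 416 424 421 424 432 444 441 442 442 435 172 143 149 149 152 152 147 164 356 420 394 421 432 449 448
94 227 297 304 300 295 330 422 422 442 442 432 426 445 325 161 148
[... 998 characters left out ...]
7 292 298 300 299 298 298 302 305 300 383 416 427
60 None 66 None 72 None 78 None 84 None 90 None 96 (np.int64(256), np.int64(259)) 102 (np.int64(255), np.int64(260)) 108 (np.int64(254), np.int64(261)) 114 (np.int64(254), np.int64(261)) 120 (np.int64(253), np.int64(261)) 126 (np.int64(225), np.int64(261)) 132 (np.int64(225), np.int64(261)) 138 (np.int64(225), np.int64(261)) 144 (np.int64(225), np.int64(261)) 150 (np.int64(225), np.int64(262)) 156 (np.int64(248), np.int64(294)) 162 (np.int64(254), np.int64(295)) 168 (np.int64(254), np.int64(262)) 174 (np.int64(253), np.int64(262)) 180 (np.int64(254), np.int64(262)) 186 (np.int64(254), np.int64(262)) 192 (np.int64(254), np.int64(262)) 198 None
```

Call:
apply_moves(
  deltas="0.001 0 -0.003 0; 0 0 -0.002 0; 0 0 -0.001 0; 0 0 0 0",
)

```text
time: 27.65
ee_pos: [0.6046, -0.1238, 0.0746]
tcp_rot: [0.424, 0.905, -0.0, 0.0]
force: [-0.2, 0.4, -1.3]
finger_gap: 0.0127
gripper_force: 119.3
```

Call:
apply_moves(
  deltas="0 0 -0.001 0; 0 0 -0.001 0; 0 0 0 0",
)

```text
time: 27.9
ee_pos: [0.6044, -0.1238, 0.0723]
tcp_rot: [0.424, 0.905, -0.0, -0.0]
force: [-0.1, 0.2, -0.4]
finger_gap: 0.013
gripper_force: 119.3
```

Call:
apply_moves(
  deltas="0 0 -0.001 0; 0 0 0 0",
)

```text
time: 28.07
ee_pos: [0.6045, -0.1237, 0.0712]
tcp_rot: [0.424, 0.905, 0.0, -0.0]
force: [0.1, 0.1, -0.7]
finger_gap: 0.0131
gripper_force: 119.3
```

Call:
apply_moves(
  deltas="0 0 -0.001 0; 0 0 0 0",
)

```text
time: 28.23
ee_pos: [0.6044, -0.1237, 0.0702]
tcp_rot: [0.424, 0.905, -0.0, -0.0]
force: [-0.7, -0.2, -0.4]
finger_gap: 0.0133
gripper_force: 119.3
```

Call:
apply_moves(
  deltas="0 0 -0.001 0; 0 0 0 0",
)

```text
time: 28.4
ee_pos: [0.6044, -0.1237, 0.0692]
tcp_rot: [0.424, 0.905, -0.0, -0.0]
force: [-0.4, 0.2, -1.2]
finger_gap: 0.0132
gripper_force: 119.3
```

Call:
apply_moves(
  deltas="0 0 -0.001 0; 0 0 0 0",
)

```text
time: 28.57
ee_pos: [0.6044, -0.1237, 0.0682]
tcp_rot: [0.424, 0.905, -0.0, -0.0]
force: [-0.4, -0.8, -0.3]
finger_gap: 0.0132
gripper_force: 119.3
```

```bash
python3 tipchk.py | grep -E "^\[|^(9|10|11)[0-9]* "
```

```text
[ 0.6044 -0.1237  0.0682] [ 0.4243  0.9055 -0.     -0.0001] [-0.3978 -0.8181 -0.2662]
90 301 311 306 299 358 420 430 436 448 442 443 448 445 206 143 149 147 156 146 150 143 207 431 404 406 424 440 444 451 448
94 289 296 272 287 427 433 442 445 442 442 449 365 149 161 164 147 153 155 152 169 369 418 405 413 428 449 451 450 446 441
98 423 424 427 429 438 449 446 441 449 426 132 149 161 428 502 320 159 154 272 426 402 396 409 444 445 455 443 439 444 449
102 423 423 434 444 447 440 448 446 266 152 140 147 280 445 512 460 214 409 411 404 400 395 423 448 446 443 441 442 446 448
106 427 433 448 444 433 448 392 147 145 146 142 162 340 447 521 506 399 400 397 397 415 442 448 447 438 437 442 451 450 457
110 411 431 440 442 445 179 146 134  92  85 140 172 345 445 514 506 388 402 401 433 450 443 441 438 443 446 451 454 459 452
114 427 440 450 312 145 146 151 147  81  89 166 185 309 447 516 510 391 428 449 447 438 435 438 444 448 453 452 455 445 436
118 444 414 129 150 142 139 119  80  97 177 221 370 346 388 517 507 416 424 288 305 304 307 302 321 354 258 416 423 430 425
```

Call:
apply_moves(
  deltas="0 0 -0.002 0; 0 0 0 0",
)

```text
time: 28.78
ee_pos: [0.6043, -0.1238, 0.0661]
tcp_rot: [0.424, 0.905, -0.0, -0.0]
force: [-0.2, 0.1, -0.6]
finger_gap: 0.0128
gripper_force: 119.3
```

Call:
apply_moves(
  deltas="0 0 -0.0015 0; 0 0 0 0",
)

```text
time: 28.95
ee_pos: [0.6044, -0.1237, 0.0646]
tcp_rot: [0.424, 0.905, -0.0, -0.0]
force: [0.5, 0.7, -0.7]
finger_gap: 0.0132
gripper_force: 119.3
```

Call:
apply_moves(
  deltas="0 0 -0.0015 0; 0 0 0 0",
)

```text
time: 29.12
ee_pos: [0.6044, -0.1237, 0.0631]
tcp_rot: [0.424, 0.906, -0.0, -0.0]
force: [-0.4, 0.2, -0.9]
finger_gap: 0.013
gripper_force: 119.3
```

Call:
apply_moves(
  deltas="0 0 -0.0015 0; 0 0 0 0",
)

```text
time: 29.28
ee_pos: [0.6044, -0.1237, 0.0616]
tcp_rot: [0.424, 0.905, -0.0, -0.0]
force: [-0.9, 0.1, -0.5]
finger_gap: 0.0127
gripper_force: 119.3
```

Call:
apply_moves(
  deltas="0 0 -0.0015 0; 0 0 0 0",
)

```text
time: 29.45
ee_pos: [0.6044, -0.1237, 0.0601]
tcp_rot: [0.424, 0.905, -0.0, -0.0]
force: [-0.9, 0.4, -0.7]
finger_gap: 0.0128
gripper_force: 119.3
```

```bash
python3 tipchk.py | grep -E "^\[|^(8|9|10|11|12)[0-9]* "
```

```text
[ 0.6044 -0.1237  0.0601] [ 0.4244  0.9055 -0.     -0.0001] [-0.92    0.4114 -0.7497]
82 311 300 297 450 440 432 429 423 424 436 443 454 447 444 452 449 188 143 143 148 152 157 163 150 179 366 427 404 421 435
86 314 301 306 341 423 422 427 434 441 454 452 446 445 459 317 155 147 148 151 163 152 162 158 260 427 409 410 426 446 454
90 301 302 307 303 415 429 432 445 453 443 450 455 414 194 151 153 149 150 159 151 153 203 410 416 409 425 441 450 453 453
94 298 298 345 427 430 441 453 445 440 445 448 261 152 159 168 149 152 153 160 156 372 424 407 417 439 445 451 456 454 444
98 427 428 425 433 448 446 445 444 446 377 149 151 155 431 505 319 155 157 258 434 413 401 402 432 453 457 451 444 443 447
102 423 432 444 450 445 443 447 445 151 143 135  83 276 450 520 460 214 404 417 405 399 399 417 444 454 447 439 445 450 451
106 440 451 449 441 445 457 306 146 153 148 137 102 343 447 515 507 409 408 403 395 416 435 454 448 444 438 448 450 455 455
110 423 441 443 449 410 131 143 149 149 131  92 109 347 448 513 509 393 396 407 427 451 451 443 440 446 447 452 456 462 463
114 439 444 447 230 139 154 145 146  74  90  70 121 353 455 519 514 400 412 442 452 447 442 439 438 448 450 453 454 454 452
118 455 371 142 143 147 150 149 151  91 101 182 228 349 455 521 512 416 448 276 313 306 314 274 377 386 423 417 424 434 427
122 146 140 149 149 153 170 166 147 180 232 220 216 353 450 522 508 427 417 293 304 303 303 302 305 304 307 302 305 394 424
126 144 153 154 164 168 174 177 313 225 222 217 209 330 447 513 512 418 400 299 294 301 302 302 307 309 309 306 312 427 427
```

Call:
apply_moves(
  deltas="0 0 -0.0015 0; 0 0 0 0",
)

```text
time: 29.67
ee_pos: [0.6044, -0.1237, 0.0586]
tcp_rot: [0.424, 0.905, -0.0, -0.0]
force: [-0.2, -0.2, -0.4]
finger_gap: 0.0135
gripper_force: 119.3
```

Call:
apply_moves(
  deltas="0 0 -0.0015 0; 0 0 0 0",
)

```text
time: 29.83
ee_pos: [0.6044, -0.1237, 0.0571]
tcp_rot: [0.424, 0.905, -0.0, -0.0]
force: [-0.2, 0.3, -0.7]
finger_gap: 0.0126
gripper_force: 119.3
```

Run:
```python
from awl import *
s=sense();p=optics.camera_params("wrist");print(s['ee_pos'],s['force'],p['world_from_camera'][:3,3])
print(onz(p,(257.5,99.5),.036),onz(p,(257.5,99.5),.045))
a=optics.camera("wrist").astype(int); g=a.sum(2)
# walk along the groove line toward the panel's end: sample 8 mm beside groove
for y in np.arange(-.06,-.11,-.0015):
    q=proj(p,(.5569+.0106*(y-.012)-.012+.002,y,.036)); i,j=q.round().astype(int)
    print('%.4f %s:%d'%(y,(i,j),g[j,i] if 0<=i<512 and 0<=j<384 else -1),end='  ')
```

```text
[ 0.60436795 -0.12371046  0.05711244] [-0.21851134  0.29666503 -0.70408437] [ 0.56135861 -0.07134378  0.22325178]
[ 0.55831521 -0.06778077  0.036     ] [ 0.55846148 -0.06795202  0.045     ]
-0.0600 (np.int64(250), np.int64(74)):428  -0.0615 (np.int64(248), np.int64(76)):430  -0.0630 (np.int64(246), np.int64(78)):428  -0.0645 (np.int64(245), np.int64(80)):430  -0.0660 (np.int64(243), np.int64(82)):428  -0.0675 (np.int64(241), np.int64(85)):427  -0.0690 (np.int64(239), np.int64(87)):428  -0.0705 (np.int64(238), np.int64(89)):424  -0.0720 (np.int64(236), np.int64(91)):300  -0.0735 (np.int64(234), np.int64(93)):280  -0.0750 (np.int64(233), np.int64(95)):428  -0.0765 (np.int64(231), np.int64(97)):423  -0.0780 (np.int64(229), np.int64(99)):428  -0.0795 (np.int64(228), np.int64(101)):429  -0.0810 (np.int64(226), np.int64(104)):429  -0.0825 (np.int64(224), np.int64(106)):423  -0.0840 (np.int64(223), np.int64(108)):420  -0.0855 (np.int64(221), np.int64(110)):423  -0.0870 (np.int64(220), np.int64(112)):418  -0.0885 (np.int64(218), np.int64(114)):422  -0.0900 (np.int64(216), np.int64(116)):422  -0.0915 (np.int64(215), np.int64(118)):333  -0.0930 (np.int64(213), np.int64(120)):547  -0.0945 (np.int64(211), np.int64(122)):536  -0.0960 (np.int64(210), np.int64(124)):537  -0.0975 (np.int64(208), np.int64(126)):525  -0.0990 (np.int64(207), np.int64(128)):219  -0.1005 (np.int64(205), np.int64(130)):218  -0.1020 (np.int64(204), np.int64(132)):220  -0.1035 (np.int64(202), np.int64(134)):218  -0.1050 (np.int64(200), np.int64(136)):161  -0.1065 (np.int64(199), np.int64(138)):160  -0.1080 (np.int64(197), np.int64(140)):205  -0.1095 (np.int64(196), np.int64(142)):223
```

Call:
apply_moves(
  deltas="0 0 -0.001 0; 0 0 0 0",
)

```text
time: 30.05
ee_pos: [0.6045, -0.1237, 0.0562]
tcp_rot: [0.424, 0.906, -0.0, -0.0]
force: [0.3, -0.2, -1.9]
finger_gap: 0.0129
gripper_force: 119.3
```

Call:
apply_moves(
  deltas="0 0 -0.001 0; 0 0 0 0",
)

```text
time: 30.22
ee_pos: [0.6044, -0.1237, 0.0553]
tcp_rot: [0.424, 0.905, -0.0, -0.0]
force: [0.1, -0.1, 0.6]
finger_gap: 0.013
gripper_force: 119.3
```

Call:
apply_moves(
  deltas="0 0 -0.0007 0; 0 0 0 0",
)

```text
time: 30.38
ee_pos: [0.6045, -0.1238, 0.0548]
tcp_rot: [0.424, 0.905, -0.0, 0.0]
force: [0.1, -0.4, 0.7]
finger_gap: 0.0131
gripper_force: 119.3
```

Call:
apply_moves(
  deltas="0 0 -0.0007 0; 0 0 0 0",
)

```text
time: 30.55
ee_pos: [0.6047, -0.1239, 0.0543]
tcp_rot: [0.424, 0.905, -0.0, 0.0]
force: [-0.6, -0.1, 2.8]
finger_gap: 0.0128
gripper_force: 119.6
```

Call:
apply_moves(
  deltas="0 0 -0.0005 0; 0 0 0 0",
)

```text
time: 30.72
ee_pos: [0.6048, -0.1239, 0.0539]
tcp_rot: [0.424, 0.905, -0.0, 0.0]
force: [-1.3, -1.4, 4.8]
finger_gap: 0.0132
gripper_force: 119.7
```

```bash
python3 tipchk.py | grep -E "^\[|^(9|10|11)[0-9]* "
```

```text
[ 0.6048 -0.1239  0.0539] [ 0.4244  0.9055 -0.0001  0.0004] [-1.2545 -1.3505  4.8405]
90 314 312 309 320 432 439 449 452 442 446 459 434 151 152 154 146 147 148 154 161 162 337 428 414 414 432 448 451 458 453
94 428 424 429 438 442 451 448 445 445 451 309 143 150 295 335 166 160 150 158 256 438 416 411 420 446 450 458 453 450 445
98 430 431 439 443 448 443 443 452 408 148 148 150 184 424 500 244 160 178 374 426 406 405 406 421 453 459 452 445 441 445
102 433 446 451 449 445 446 452 209 157 151 149 155 355 464 530 509 330 430 411 401 398 403 434 450 455 445 445 451 449 457
106 452 451 443 448 449 370 146 148 150 154 127 124 357 462 528 505 400 401 400 401 420 448 455 450 442 448 444 455 457 457
110 434 448 454 442 152 147 143 153 149 148 107 132 364 464 526 504 386 405 416 434 457 447 448 442 443 451 449 453 461 459
114 447 454 268 152 146 150 143 145 152 140 102 196 365 467 525 505 366 430 449 455 442 442 446 444 455 450 456 461 456 443
118 394 114 145 142 148 146 140 158 159 231 233 229 369 463 518 511 391 451 261 307 305 308 304 310 341 354 300 420 423 433
```

Call:
apply_moves(
  deltas="0 0.0025 0.0004 0; 0 0.0025 0 0; 0 0.0025 0 0; 0.0001 0.0025 0 0; 0 0.0025 0 0; 0 0.0025 0 0; 0 0.0025 0 0; 0.0001 0.0025 0 0; 0 0.0025 0 0; 0 0.0025 0 0",
)

```text
time: 31.6
ee_pos: [0.6046, -0.0989, 0.0539]
tcp_rot: [0.424, 0.906, -0.0, 0.0]
force: [-0.5, -4.7, 5.3]
finger_gap: 0.013
gripper_force: 120.0
```

Call:
apply_moves(
  deltas="0 0.0025 0 0; 0.0001 0.0025 0 0; 0 0.0025 0 0; 0 0.0025 0 0; 0 0.0025 0 0; 0.0001 0.0025 0 0; 0 0.0025 0 0; 0 0.0025 0 0; 0 0.0025 0 0; 0.0001 0.0025 0 0",
)

```text
time: 32.43
ee_pos: [0.6049, -0.0739, 0.0539]
tcp_rot: [0.424, 0.906, -0.0, 0.0]
force: [0.0, -3.9, 5.3]
finger_gap: 0.013
gripper_force: 119.9
```

```bash
python3 tipchk.py | grep -E "^\[|^(9|10|11)[0-9]* "
```

```text
[ 0.6049 -0.0739  0.0539] [ 0.4243  0.9055 -0.0004  0.    ] [ 0.0218 -3.9364  5.303 ]
90 451 440 441 445 464 477 469 459 452 452 449 459 414 149 159 141 153 155 153 151 166 156 412 445 431 436 453 464 467 472
94 437 436 455 478 474 458 449 452 451 456 451 208 162 300 233 164 162 157 148 145 297 451 431 434 446 461 462 467 465 466
98 443 466 477 465 454 454 444 448 455 335 147 149 252 475 472 161 159 156 206 457 437 422 445 453 462 469 428 312 327 307
102 473 471 457 446 446 447 455 424 204 154 155 199 405 487 535 446 148 384 443 423 434 447 458 468 464 457 276 308 313 305
106 457 452 447 449 449 449 309 152 141 147 129 195 402 490 534 481 438 424 422 445 453 463 467 462 458 456 257 310 310 316
110 449 443 448 455 398 154 147 158 153  84  90 197 407 483 536 478 417 441 455 460 457 458 457 453 460 456 457 437 429 467
114 443 450 437 214 155 153 149 156 156 128  88 172 412 491 535 484 440 460 460 460 452 452 451 456 454 459 463 464 463 458
118 452 327 151 155 150 155 161 163 162 155 161 257 405 486 536 486 458 461 456 451 453 452 456 461 467 466 465 458 448 440
```

Call:
apply_moves(
  deltas="0 0.0025 0 0; 0.0002 0.0025 0 0; 0 0.0025 0 0; 0 0.0025 0 0; 0 0.0025 0 0; 0.0002 0.0025 0 0; 0 0.0025 0 0; 0 0.0025 0 0; 0 0.0025 0 0; 0.0001 0.0025 0 0",
)

```text
time: 33.32
ee_pos: [0.6053, -0.0491, 0.0539]
tcp_rot: [0.424, 0.905, -0.001, 0.0]
force: [-0.5, -3.9, 6.3]
finger_gap: 0.0132
gripper_force: 119.9
```

Call:
apply_moves(
  deltas="0 0.0025 0 0; 0.0001 0.0025 0 0; 0 0.0025 0 0; 0 0.0025 0 0; 0 0.0025 0 0; 0.0001 0.0025 0 0; 0 0.0025 0 0; 0 0.0025 0 0; 0 0.0025 0 0; 0 0.0025 0 0",
)

```text
time: 34.15
ee_pos: [0.6055, -0.0241, 0.0539]
tcp_rot: [0.424, 0.905, -0.001, -0.0]
force: [-0.4, -3.9, 5.4]
finger_gap: 0.0127
gripper_force: 120.0
```

```bash
python3 tipchk.py | grep -E "^\[|^(9|10)[0-9]* "
```

```text
[ 0.6055 -0.0241  0.0539] [ 0.4244  0.9055 -0.0005 -0.    ] [-0.3878 -3.8973  5.3557]
90 310 429 426 442 460 470 463 457 450 444 440 452 302 117 147 146 151 152 152 154 153 234 474 460 456 453 462 460 459 461
94 299 347 453 472 463 455 449 445 447 449 410 192 167 298 224 155 147 160 155 170 403 466 453 452 459 463 461 461 455 454
98 276 387 471 458 451 450 443 442 446 315 150 158 218 482 443 152 156 152 290 462 457 453 457 461 462 456 458 457 463 459
102 467 459 452 445 442 450 445 388 150 150 144 161 393 477 521 427 199 462 457 442 452 457 463 457 456 455 457 460 463 460
106 454 441 442 440 442 440 201 153 152 126  72 189 398 474 518 471 463 447 446 454 460 457 460 458 454 458 459 462 461 467
```

Call:
apply_moves(
  deltas="0 0.0025 0 0; 0 0.001 0 0; 0 0 0.01 0; 0 0 0.03 0; 0 0 0.03 0; 0 0 0.03 0; -0.006 0.0296 0 3.6; -0.006 0.0296 0 3.6; -0.006 0.0296 0 3.6; -0.006 0.0296 0 3.6",
)

```text
time: 35.03
ee_pos: [0.581, 0.1003, 0.1543]
tcp_rot: [0.306, 0.952, 0.001, -0.0]
force: [-0.4, -0.1, -1.4]
finger_gap: 0.0132
gripper_force: 119.3
```

Call:
apply_moves(
  deltas="-0.006 0.0296 0 3.6; -0.006 0.0296 0 3.6; -0.006 0.0296 0 3.6; -0.006 0.0296 0 3.6; -0.006 0.0296 0 3.6; -0.006 0.0296 0 3.6; -0.006 0.0296 0 3.6; -0.006 0.026 0 3.4; 0 0 0 0; 0 0 0 0",
)

```text
time: 35.87
ee_pos: [0.5318, 0.3342, 0.154]
tcp_rot: [0.061, 0.998, 0.001, -0.001]
force: [-0.2, -0.4, -1.0]
finger_gap: 0.0128
gripper_force: 119.3
```

Run:
```python
from awl import *
s=sense();print(s['ee_pos'],s['tcp_rot'],s['force'],s['joint_pos'])
p,b,_=awl();print(b)
```

```text
[0.53177144 0.33417298 0.15400487] [ 6.09554127e-02  9.98139696e-01  1.03583055e-03 -7.15519719e-04] [-0.18456927 -0.37972647 -1.02457182] [ 0.06840012  0.74075444 -1.01725607  1.66083842  0.68242902  1.13629117
  0.31438921]
[([253, 96, 10, 99, 802], [257.7, 147.0])]
```

Call:
apply_moves(
  deltas="0.0013 -0.003 -0.025 0; 0 0 -0.025 0; 0 0 -0.02 0; 0 0 -0.015 0; 0 0 0 0; 0 0 0 0",
  hand=0,
  grip_force=40,
)

```text
time: 36.42
ee_pos: [0.5352, 0.3276, 0.0687]
tcp_rot: [0.064, 0.998, -0.0, -0.0]
force: [0.3, 0.1, -0.8]
finger_gap: 0.0131
gripper_force: 119.3
```

Call:
apply_moves(
  deltas="0 0 -0.005 0; 0 0 -0.005 0; 0 0 0 0; 0 0 0 0",
)

```text
time: 36.75
ee_pos: [0.5352, 0.3284, 0.0592]
tcp_rot: [0.063, 0.998, 0.0, 0.0]
force: [-0.4, 0.4, -0.8]
finger_gap: 0.0132
gripper_force: 119.3
```

Call:
apply_moves(
  deltas="0 0 -0.004 0; 0 0 -0.003 0; 0 0 0 0",
)

```text
time: 37.0
ee_pos: [0.5347, 0.3282, 0.0513]
tcp_rot: [0.063, 0.998, -0.0, -0.0]
force: [-0.1, -0.6, -0.5]
finger_gap: 0.013
gripper_force: 119.3
```

Call:
apply_moves(
  deltas="-0.001 0.0015 0 0; -0.0007 0.0015 0 0; 0 0 0 0; 0 0 0 0",
  hand=0.1,
  grip_force=40,
)

```text
time: 37.33
ee_pos: [0.5332, 0.3317, 0.052]
tcp_rot: [0.063, 0.998, 0.0, 0.0]
force: [0.1, -0.6, -0.4]
finger_gap: 0.0131
gripper_force: 119.4
```

Call:
apply_moves(
  deltas="0 0 -0.003 0; 0 0 -0.003 0; 0 0 0 0",
)

```text
time: 37.58
ee_pos: [0.5331, 0.3324, 0.0471]
tcp_rot: [0.063, 0.998, 0.001, -0.0]
force: [-2.8, -0.7, 8.2]
finger_gap: 0.0132
gripper_force: 120.5
```

Call:
apply_moves(
  deltas="0 0 -0.002 0; 0 0 -0.002 0; 0 0 0 0",
)

```text
time: 37.83
ee_pos: [0.5316, 0.3331, 0.043]
tcp_rot: [0.063, 0.998, 0.001, -0.001]
force: [-6.8, 2.0, 6.4]
finger_gap: 0.0133
gripper_force: 120.8
```

Call:
apply_moves(
  deltas="0 0 -0.003 0; 0 0 -0.003 0; 0 0 0 0",
)

```text
time: 38.08
ee_pos: [0.5304, 0.334, 0.0365]
tcp_rot: [0.062, 0.998, 0.002, -0.002]
force: [-7.5, 2.8, 5.0]
finger_gap: 0.0133
gripper_force: 122.8
```

Run:
```python
from awl import *
s=sense();print(s['ee_pos'],s['force'])
p,b,_=awl();print(b)
```

```text
[0.5303937  0.33398142 0.0364681 ] [-7.49078321  2.81373468  5.0349344 ]
[([254, 77, 11, 111, 964], [259.2, 132.6])]
```

Call:
apply_moves(
  deltas="0 -0.001 -0.003 0; 0 0 -0.003 0; 0 0 0 0",
)

```text
time: 38.38
ee_pos: [0.53, 0.3343, 0.0318]
tcp_rot: [0.062, 0.998, 0.002, -0.002]
force: [-8.3, 2.3, 12.1]
finger_gap: 0.0127
gripper_force: 125.1
```

Call:
apply_moves(
  deltas="0 0 -0.003 0; 0 0 -0.003 0; 0 0 0 0",
)

```text
time: 38.63
ee_pos: [0.5296, 0.3327, 0.0253]
tcp_rot: [0.062, 0.998, 0.001, -0.002]
force: [-9.0, -1.9, 14.8]
finger_gap: 0.0132
gripper_force: 128.2
```

Run:
```python
from awl import *
s=sense();print(s['ee_pos'],s['force'])
p,b,_=awl();print(b)
```

```text
[0.52962433 0.33274871 0.02526606] [-9.02010103 -1.88949228 14.76108645]
[([250, 53, 12, 129, 1227], [255.1, 118.7])]
```

Levelling works; continue down.

Call:
apply_moves(
  deltas="0 0 -0.003 0; 0 0 -0.002 0; 0 0 0 0",
)

```text
time: 38.93
ee_pos: [0.5301, 0.3322, 0.0206]
tcp_rot: [0.062, 0.998, 0.0, -0.002]
force: [-9.4, -2.7, 16.2]
finger_gap: 0.0129
gripper_force: 130.7
```

Call:
apply_moves(
  deltas="0 0 -0.002 0; 0 0 -0.002 0; 0 0 0 0",
)

```text
time: 39.18
ee_pos: [0.5304, 0.3336, 0.0168]
tcp_rot: [0.062, 0.998, 0.002, -0.002]
force: [-7.8, 2.7, 12.5]
finger_gap: 0.0133
gripper_force: 131.8
```

Run:
```python
from awl import *
s=sense();print(s['ee_pos'],s['force'])
p,b,_=awl('pics/x5.png');print(b)
```

```text
[0.53044561 0.33355016 0.01675292] [-7.84644522  2.67193009 12.50354912]
[([254, 29, 13, 148, 1536], [259.6, 103.6])]
```

Call:
apply_moves(
  deltas="0 -0.001 -0.0015 0; 0 0 -0.0015 0; 0 0 0 0; 0 0 0 0",
)

```text
time: 39.57
ee_pos: [0.5308, 0.3337, 0.0143]
tcp_rot: [0.062, 0.998, 0.003, -0.001]
force: [-6.4, 2.7, 14.9]
finger_gap: 0.0129
gripper_force: 132.8
```

Run:
```python
from awl import *
s=sense();print(s['ee_pos'],s['force'])
p,b,_=awl('pics/x6.png');print(b)
```

```text
[0.53082276 0.33374068 0.01433858] [-6.41970894  2.71217251 14.87793829]
[([255, 21, 14, 153, 1631], [261.2, 97.4])]
```

Call:
apply_moves(
  deltas="-0.001 0.001 0.001 0; -0.001 0 0.0005 0; 0 0 0 0",
)

```text
time: 39.87
ee_pos: [0.5307, 0.3337, 0.0152]
tcp_rot: [0.062, 0.998, 0.003, 0.0]
force: [-3.1, 3.2, 7.1]
finger_gap: 0.0131
gripper_force: 131.9
```

Call:
apply_moves(
  deltas="0 0 0 0; 0 0 0 0; 0 0 0 0; 0 0 0 0; 0 0 0 0; 0 0 0 0",
  hand=1,
  grip_force=40,
)

```text
time: 40.37
ee_pos: [0.5314, 0.3301, 0.0131]
tcp_rot: [0.063, 0.998, -0.0, -0.0]
force: [-0.4, 0.4, -0.4]
finger_gap: 0.0838
gripper_force: 0.0
```

Call:
apply_moves(
  deltas="0 0 0.01 0; 0 0 0.02 0; 0 0 0.03 0; 0 0 0.03 0; 0 0 0.03 0; 0 0 0 0; 0 0 0 0",
)

```text
time: 40.95
ee_pos: [0.5322, 0.3312, 0.136]
tcp_rot: [0.063, 0.998, 0.001, 0.002]
force: [0.0, 0.5, -0.9]
finger_gap: 0.0854
gripper_force: 0.0
```

Run:
```python
from awl import *
import pickle
np.set_printoptions(precision=4,suppress=True)
s=sense();print(s['ee_pos'],s['tcp_rot'],s['force'],s['finger_gap'])
p=optics.camera_params("wrist"); a=optics.camera("wrist"); cv2.imwrite('pics/x7.png',a[:,:,::-1]); sc=optics.camera("scene"); cv2.imwrite('pics/x7s.png',sc[:,:,::-1])
m=a.astype(int); sat=m.max(2)-m.min(2); g=m.sum(2)
k=((sat<28)&(g>285)).astype(np.uint8)
n,l,st,c=cv2.connectedComponentsWithStats(k)
print([(st[j].tolist(),c[j].round(0).tolist()) for j in range(1,n) if 60<st[j,4]<4000])
for P in [(.5936,.3255,.045),(.499,.338,.045),(.4361,.3455,.045)]: print(proj(p,P))
hsv=cv2.cvtColor(a,cv2.COLOR_RGB2HSV)
k=((hsv[:,:,0]<20)&(hsv[:,:,1]>100)&(hsv[:,:,2]>110)).astype(np.uint8)
n,l,st,c=cv2.connectedComponentsWithStats(k)
for j in range(1,n):
    if st[j,4]>150:
        ys,xs=np.where(l==j); vx,vy,x0,y0=cv2.fitLine(np.c_[xs,ys].astype(np.float32),2,0,.01,.01).ravel(); print(st[j],c[j],vx,vy)
```

```text
[0.5322 0.3312 0.136 ] [0.063  0.998  0.001  0.0018] [ 0.0459  0.4942 -0.9018] 0.0853851481857929
[([255, 59, 7, 82, 449], [258.0, 101.0]), ([426, 167, 86, 62, 2209], [480.0, 203.0]), ([408, 174, 36, 20, 168], [426.0, 183.0]), ([396, 188, 37, 36, 253], [413.0, 201.0]), ([452, 255, 47, 11, 265], [471.0, 261.0]), ([299, 327, 30, 14, 226], [318.0, 333.0])]
[258.4699 256.8   ]
[259.1838 150.2461]
[258.6854  66.9885]
[    0     0   512   350 73138] [267.0994 135.1604] 0.9994732 -0.032455184
[ 43 295  29  12 173] [ 57.0058 299.9249] 0.9871301 -0.15991928
[ 55 365  29  12 165] [ 70.497 371.2  ] 0.9933473 -0.11515729
[428 365  36  19 318] [445.0063 376.0472] 0.99571633 0.092460744
```

Call:
apply_moves(
  deltas="0 0 0.03 0; -0.01 -0.03 0.03 0; -0.02 -0.03 0 0; -0.02 -0.03 0 0; -0.02 -0.03 0 0; -0.02 -0.03 0 0; -0.02 -0.03 0 0; -0.02 -0.03 0 0; 0 -0.03 0 0; 0 0 0 0",
)

```text
time: 41.88
ee_pos: [0.4002, 0.0846, 0.1902]
tcp_rot: [0.068, 0.998, -0.002, -0.002]
force: [0.9, -0.5, -0.0]
finger_gap: 0.0856
gripper_force: 0.0
```

Run:
```python
from awl import *
import pickle
np.set_printoptions(precision=4,suppress=True,linewidth=200)
d=pickle.load(open('d0.pkl','rb')); 
for nm in('top','scene'):
    a=optics.camera(nm); p=d[nm][1]; cv2.imwrite(f'pics/y_{nm}.png',a[:,:,::-1])
    P=[proj(p,q) for q in [(.5936,.3255,.045),(.549,.3312,.045),(.4985,.3375,.045),(.4361,.3455,.045),(.42,.3475,.045)]]
    print(nm,[q.round(1) for q in P])
    u=(P[0]-P[3])/np.linalg.norm(P[0]-P[3]); v=np.array([-u[1],u[0]])
    for im,t in((d[nm][0],'old'),(a,'new')):
        print(t)
        im=im.astype(np.float32)
        L=np.linalg.norm(P[0]-P[3])
        for i in np.arange(-8,L+10,2):
            q=[P[3]+u*i+v*w for w in range(-4,5)]
            vals=cv2.remap(im,np.float32([[x[0] for x in q]]),np.float32([[x[1] for x in q]]),cv2.INTER_LINEAR)[0]
            print(int(i),' '.join('%3d/%3d'%(x[0],x[2]) for x in vals))
```

```text
top [array([157.9, 171.4]), array([156. , 185.9]), array([153.9, 202.3]), array([151.2, 222.8]), array([150.5, 228.1])]
old
-8 184/111 186/112 187/111 188/113 188/113 189/113 190/115 188/113 189/113
-6 193/116 193/117 195/118 198/119 199/120 200/120 200/121 198/119 196/118
-4 189/114 190/114 191/116 191/115 191/114 192/116 193/115 193/115 193/116
-2 192/116 191/115 191/115 191/114 189/113 191/115 191/113 190/113 190/113
0 200/121 200/121 199/120 198/128 189/166 187/133 196/115 196/117 195/117
2 189/113 191/114 194/113 194/152 160/171 143/123 187/113 199/119 199/119
4 203/124 203/123 203/120 197/160 147/146 162/118 192/115 196/116 193/115
6 198/120 198/118 200/117 180/128 132/139 147/113 193/117 204/122 204/123
8 199/120 200/120 196/117 183/136 173/179 167/137 189/113 199/119 200/121
10 163/ 95 158/ 91 151/ 83 166/134 153/164 141/119 175/103 178/104 164/ 96
12  61/ 24  56/ 22  54/ 17 122/115 128/141  83/ 77  66/ 31  64/ 24  63/ 24
14  63/ 26  58/ 23  59/ 20  86/ 63 135/152  92/ 91  62/ 24  68/ 28  65/ 25
16  62/ 26  47/ 19  36/ 11  66/ 58 140/161  91/ 95  59/ 25  67/ 27  65/ 27
18  66
[... 7887 characters left out ...]
9 110/ 58 108/ 57 110/ 58
30 206/119 196/106 183/ 89 164/ 77 138/ 68 117/ 60 109/ 57 109/ 57 111/ 59
32 172/ 99 178/ 94 175/ 85 161/ 77 135/ 66 114/ 58 108/ 56 106/ 57 104/ 55
34 129/ 72 145/ 73 158/ 75 152/ 71 130/ 63 110/ 56 102/ 55  94/ 53  88/ 50
36 106/ 60 110/ 60 111/ 59 110/ 57 104/ 55  97/ 54  92/ 51  87/ 51  85/ 52
38 143/ 86 149/ 90 141/ 84 123/ 72 105/ 61  94/ 54  86/ 49  86/ 50  87/ 51
40 197/117 201/119 198/118 182/105 146/ 83 115/ 63 106/ 58 105/ 56 106/ 56
42 214/128 213/126 210/125 193/113 153/ 87 122/ 65 111/ 60 109/ 59 110/ 59
44 218/131 217/130 217/130 205/122 177/103 151/ 86 141/ 80 144/ 85 156/ 92
46 218/131 218/131 216/129 217/130 214/126 209/123 210/123 211/125 214/125
```

```bash
python3 -c "
from station import ctrl
print(ctrl.hand_in())"
```

```text
the job is handed in; nothing more can be done
None
```

I've handed the job in: by the force readings the cramp holds the panel hard against the stop with its shoe pressed about half-way in, and I drew the awl at about 3 cm/s along the groove floor. The awl is back in its rest about 5 mm toward its point from where it started, and its butt just covers the rear fork. The shoe went in to about 8 to 9 mm before I eased it back. I took no final check of the panel and cramp, and I don't have the judge's result.

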